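# Pack the last two media bottles into the divided crate

## Robot

A 6-joint arm with a two-finger parallel gripper is mounted at the origin on the work surface. World frame = base frame: x ahead of the robot, y to its left, z up, the work surface at z = 0. Lengths are in m, angles in rad, forces in N, time in s.
With the tool pointing down it reaches from about 0.375 to 0.9 m from the base axis. Payload 3.1 kg.
Tool frame: the origin (TCP) lies midway between the tips of the shut fingers; the grasp point (between the pads) lies 19 mm behind it; z points along the fingers, y is the line along which they close (so a half turn about z gives the same grasp; the last joint's range is limited). The gripper opens to 87 mm and grips with 3 to 60 N. Pads are 19 mm wide; open, the fingers measure 117 mm over their backs; the gripper's body (75 mm by 190 mm) begins 51 mm behind the grasp point.
Start: joints at [1.056, 0.527, 1.433, -0, 1.181, -0.178], TCP at [0.207, 0.59, 0.185] pointing down, gripper open.
Joint ranges: [-3.08, 3.08], [-0.75, 2.2], [0.22, 2.44], [-1.43, 4.57], [0, 2.65], [-2.85, 2.85]. Speed limits (rad/s): [2.79, 2.79, 3.14, 3.14, 3.14, 3.14].

## Interface

Orientations are given as a unit quaternion [x, y, z, w].
In Python, from rig import robot gives the robot as it stands.
- The arm moves only by the shell command python3 -m jog 'ROWS' [FORCE]. ROWS is a JSON object of lists of equal length, an entry for each row: "dp": the shift along the tool's x, y, z in mm, a list of three; "delta_rot": the turn, a rotation vector about the tool's x, y, z in rad, a list of three; "gripper": the opening, from -1 (shut) to 1 (fully open). A call has 1 to 12 rows; each row is the pose to reach, as a shift and turn from the pose commanded when the call began, along the tool's axes at that moment; what a row does not reach only later rows make up. A row lasts 1/10 s, in which the tool goes at most 50 mm and 8.59 degrees, less where a joint would pass 70% of its speed; a pose out of reach is approached as far as the arm can. A call with a gripper value outside its range is refused whole. The fingers move at their own pace and stop on an object; FORCE is the grip in N (left out, the last holds). Time passes only in rows, so rows that repeat a pose let the fingers close. It gives the time, the measured TCP pose, the force, the opening and the grip force at its end, in the units of the state.
- robot.get_obs(): the state, without advancing time (a new reading comes with each control period).
- robot.camera(name): name is "side" or "top"; returns the picture (420x560x3 uint8, red, green, blue); there is no depth.
- robot.camera_model(name): a dict with "fx", "fy", "cx", "cy" (pixels), "xyz" and "orientation" of the camera in the world. Camera axes: x right, y down, z forward; pixel columns grow to the right and rows downward; lengths in m; the calibration is good to about 2 mm. A picture is of the moment at which its call begins. camera_model takes no time and is no camera call.
- robot.hand_in(): hands the job in; it is judged then, once.
Trained networks look in the newest picture that a camera, given by its name, has taken for a name from the list of things; names that differ only in an ending like _2 or _b are one class to them, and where a whole thing is asked for, a point or a joint stands for the part that bears it (a point fixed in the world has none). Each returns a list of dicts, best first, with "score" (0 to 1); they miss things now and then, are a little off and sometimes report something else, mostly with a low value. They report only what shows in the picture. A call takes as long as a camera call.
- robot.search_frame(name, camera): "rect" ([left, top, right, bottom] in pixels, round what is visible of it).
The state is a dict: "time": time; "q": joint angles; "joint_velocities": joint speeds; "joint_torque": joint torques, N m; "position": TCP position; "tool_rot": TCP orientation; "ft_force": force on the tool from outside, world axes, zero at the start; "moment": the same for the moment, N m; "grip_width": finger opening in m; "grip_force": force on a finger pad.
Only numpy, scipy, OpenCV 4.12 (cv2) and the standard library are available. Lean on these libraries where they do the work, as an engineer would, in place of code of your own. Each camera call takes 0.05 s, during which the arm holds its last target. There are 200 camera calls.

## Task

Pack the two square blue-capped media bottles into the two free cells of the divided crate, one per cell, upright and right down on the crate floor; one of them has fallen over on the bench. The orange divider sits loosely in the crate, seldom in the middle, so nudge it home or feel for its cells, and set each bottle down gently without forcing or dropping it. Leave the two small jars upright in their cells and do not disturb the dish stack, the burner or the wash bottle.

Things in the scene. Friction and masses are not known exactly. Their poses are not given: they have to be found in the camera images.
- bottle_up: square clear-plastic media bottle of cream-yellow agar, standing on the bench. Body 50 x 50 mm, 72 mm high; shoulder tapers to a 30 mm neck at 83 mm; round blue screw cap, 38 mm diameter, from 90 to 114 mm above the base. Origin: centre of the base; z up through the cap, x and y square to the flat sides. 0.12 to 0.24 kg. Fits a cell in any of its four quarter turns
- bottle_down: a second such bottle lying on a flat side on the bench, cap roughly towards the robot. Origin: centre of the base, 25 mm above the bench while it lies; z runs from base to cap. Stood on the bench within about 15 degrees of upright and let go, it settles upright. Held by its round cap it can swing between the finger pads; held by its flat sides it keeps its angle
- crate: frosted plastic tub, does not move: outside 142 x 142 mm, walls 3 mm thick, 70 mm high, floor 4 mm. Origin: centre of the underside, z up, x and y square to the walls. In it an orange grid: 2 x 2 cells 54 x 54 mm clear, 57 mm apart, wall tops 63 mm above the bench. The grid is smaller than the tub and sits anywhere within 9 mm of the middle along the crate's x and y, never turned; not reported
- cell_a (a point): floor centre of the free cell at the crate's +x +y corner if the grid sat in the middle (crate frame 28.5, 28.5, 4 mm); the true cell is up to 9 mm off along x and up to 9 mm along y, all cells alike. Axes as the crate's. The grid keeps its place under light touches; pushed sideways with about 4 N or more it slides, 9 mm either side of the middle, to a firm stop at the tub
- cell_b (a point): floor centre of the free cell at the crate's -x -y corner if the grid sat in the middle (crate frame -28.5, -28.5, 4 mm); the true cell is off by the same shift as cell_a's. Axes as the crate's
- jar_1: small round clear sample jar with white lid, 31 mm diameter, 58 mm high, standing loosely in the crate's +x -y cell. Origin: centre of the base
- jar_2: the same kind of jar in the crate's -x +y cell. Origin: centre of the base
- petri: stack of five closed agar dishes, 92 mm diameter, 73 mm high. Origin: centre of the base
- burner: laboratory gas burner, steel foot 86 mm diameter, upright tube 17 mm thick, 150 mm high. Origin: centre of the base
- wash: white wash bottle with red cap and spout, 66 mm diameter, 178 mm high. Origin: centre of the base

How it is judged:
At the end, for the whole second after the job is handed in: Both bottles upright (0.1 rad) and at rest, one in each free cell, base within 5 mm of the crate floor and within 18 mm sideways of the reported cell centre (grid play included); both jars upright (0.15 rad) on the floor of their own cells, moved under 35 mm ((((horizontal distance between bottle_up and cell_a below 0.018 m and z of bottle_up in the frame of cell_a between -0.005 and 0.005 m) and (horizontal distance between bottle_down and cell_b below 0.018 m and z of bottle_down in the frame of cell_b between -0.005 and 0.005 m)) or ((horizontal distance between bottle_up and cell_b below 0.018 m and z of bottle_up in the frame of cell_b between -0.005 and 0.005 m) and (horizontal distance between bottle_down and cell_a below 0.018 m and z of bottle_down in the frame of cell_a between -0.005 and 0.005 m))) and angle between each of bottle_up, bottle_down's own z axis and vertical below 0.1 rad and linear speed of each of bottle_up, bottle_down below 0.02 m/s and angle between each of jar_1, jar_2's own z axis and vertical below 0.15 rad and z of each of jar_1, jar_2 in the frame of crate below 0.012 m and distance of each of jar_1, jar_2 from where it was at the start of the episode below 0.035 m); the robot touches nothing.
It fails at once if a bottle is dropped in: it moves faster than 0.45 m/s inside the crate ((linear speed of bottle_up above 0.45 m/s and horizontal distance between bottle_up and crate below 0.07 m and z of bottle_up in the frame of crate below 0.06 m) or (linear speed of bottle_down above 0.45 m/s and horizontal distance between bottle_down and crate below 0.07 m and z of bottle_down in the frame of crate below 0.06 m)).
It fails at once if a bottle is forced: more than 60 N between a bottle and the crate or its grid (contact force between any of bottle_up, bottle_down and crate above 60 N).
It fails at once if the dish stack, burner or wash bottle is moved more than 20 mm or tipped more than 0.3 rad (distance of any of petri, burner, wash from where it was at the start of the episode above 0.02 m or angle between any of petri, burner, wash's own z axis and vertical above 0.3 rad).
It also fails if it takes over 70 s, if anything falls off the work surface, if the arm or the gripper's body presses on something with over 40 N, if the wrist force passes 120 N, or if a joint passes its speed limit or range.

## Working session

There is one attempt and no reset: what is moved stays moved. The work goes in short steps, Python scripts to look and compute and a shell command to move; the robot and the scene stay as the last step left them, time stands still between calls to the robot, and variables do not carry over. Pictures are saved under pics/ and viewed, at most 10 in all, crops included, and the job is handed in when it is done.

```bash
mkdir -p pics
cat > h.py <<'E'
from rig import robot
import numpy as np, cv2
from scipy.spatial.transform import Rotation as R
def snap(c,fn=None):
    im=robot.camera(c)
    if fn: cv2.imwrite('pics/'+fn,im[:,:,::-1])
    return im
def P(c):
    m=robot.camera_model(c); return m,R.from_quat(m['orientation']).as_matrix(),np.array(m['xyz'])
def ray(c,uv):
    m,r,o=P(c); d=r@np.array([(uv[0]-m['cx'])/m['fx'],(uv[1]-m['cy'])/m['fy'],1]); return o,d/np.linalg.norm(d)
def atz(c,uv,z):
    o,d=ray(c,uv); return o+d*(z-o[2])/d[2]
def proj(c,p):
    m,r,o=P(c); q=r.T@(np.array(p)-o); return np.array([m['fx']*q[0]/q[2]+m['cx'],m['fy']*q[1]/q[2]+m['cy']])
def tri(uv1,uv2,c1='top',c2='side'):
    o1,d1=ray(c1,uv1);o2,d2=ray(c2,uv2)
    s=np.linalg.lstsq(np.array([d1,-d2]).T,o2-o1,rcond=None)[0]
    a,b=o1+s[0]*d1,o2+s[1]*d2
    return (a+b)/2,np.linalg.norm(a-b)
E
python3 - <<'E'
from h import *
for c in('top','side'):
    snap(c,c+'0.png'); m=robot.camera_model(c); print(c,m)
    for n in('bottle_up','crate','jar_1','petri','burner','wash'):
        print(n,[(np.round(x['rect']).tolist(),round(x['score'],2)) for x in robot.search_frame(n,c)[:3]])
o=robot.get_obs();print(o['time'],o['position'],o['tool_rot'],o['grip_width'])
E
```

```text
top {'fx': 512.8276349673524, 'fy': 512.8276349673524, 'cx': 273.39653674755357, 'cy': 212.18677792493858, 'xyz': array([ 0.58722604, -0.01168433,  0.98843506]), 'orientation': array([-0.70039476,  0.71256553, -0.0281908 ,  0.03004715])}
bottle_up [([394.0, 232.0, 445.0, 297.0], 0.61), ([72.0, 248.0, 120.0, 286.0], 0.55), ([280.0, 257.0, 295.0, 270.0], 0.17)]
crate [([237.0, 221.0, 346.0, 339.0], 0.55)]
jar_1 [([275.0, 252.0, 296.0, 270.0], 0.7), ([292.0, 293.0, 309.0, 311.0], 0.62)]
petri [([194.0, 118.0, 250.0, 172.0], 0.96)]
burner [([78.0, 160.0, 135.0, 207.0], 0.56)]
wash [([328.0, 126.0, 374.0, 174.0], 0.93)]
side {'fx': 432.279853289921, 'fy': 432.279853289921, 'cx': 281.35842674142793, 'cy': 204.91934002714316, 'xyz': array([0.41604592, 0.85545902, 0.57295382]), 'orientation': array([-0.12727595,  0.85380826, -0.50112445,  0.06071709])}
bottle_up [([260.0, 272.0, 294.0, 336.0], 0.95)]
crate [([290.0, 186.0, 377.0, 253.0], 0.82)]
jar_1 [([309.0, 203.0, 326.0, 219.0], 0.53)]
petri [([194.0, 205.0, 234.0, 249.0], 0.77), ([286.0, 186.0, 378.0, 252.0], 0.39)]
burner [([171.0, 238.0, 224.0, 327.0], 0.67)]
wash [([247.0, 136.0, 270.0, 200.0], 0.77)]
0.7 [0.2064888  0.58986943 0.18477405] [ 1.67598684e-01  9.85855304e-01 -4.68375653e-07  8.19887081e-07] 0.08711523592987613
```

View pics/top0.png

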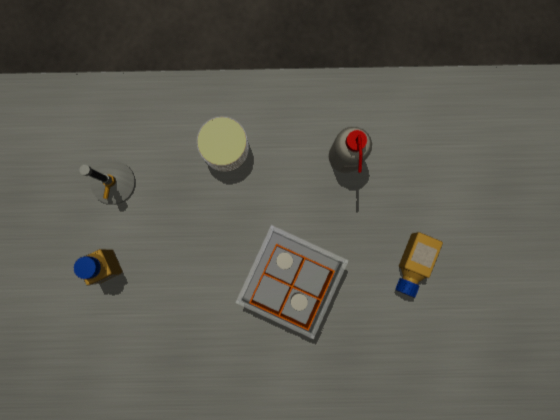

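View pics/side0.png

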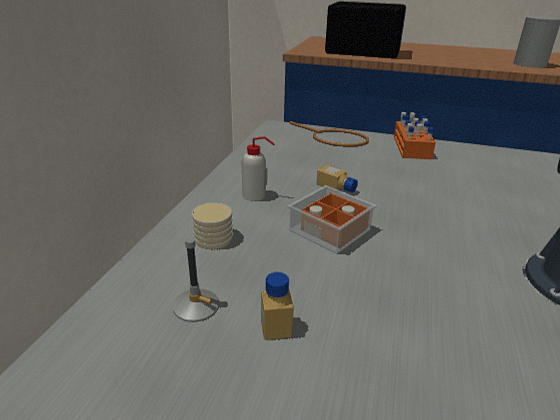

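The top view shows the standing bottle's cap at (87,267), the lying bottle at (418,265) with its cap at (407,288), and the crate centred at (292,283). The grid is shifted inside the crate. The side view shows the standing bottle at (277,305), the crate at (332,218) and the lying cap at (350,185). Next I'll zoom in to measure.

Run:
```python
import cv2,numpy as np
t=cv2.imread('pics/top0.png');s=cv2.imread('pics/side0.png')
def z(im,x,y,w,h,k):
    c=cv2.resize(im[y:y+h,x:x+w],None,fx=k,fy=k,interpolation=cv2.INTER_CUBIC)
    c=np.clip(c.astype(float)*1.5,0,255).astype(np.uint8)
    for i in range(0,w,20): cv2.putText(c,str(x+i),(i*k,8),0,.3,(255,255,255)); c[:5,i*k]=255
    for i in range(0,h,20): cv2.putText(c,str(y+i),(0,i*k+4),0,.3,(255,255,255)); c[i*k,:5]=255
    return c
a=np.hstack([z(t,230,220,125,120,4),z(t,385,225,70,80,6)[:480,:300]])
b=np.zeros((600,800,3),np.uint8); b[:480]=a
cv2.imwrite('pics/z1.png',b[:480])
c=np.hstack([z(s,285,160,100,96,5),z(s,255,265,60,96,5)]) 
cv2.imwrite('pics/z2.png',c)
for im,n in((t,'top'),(s,'side')):
    h=cv2.cvtColor(im,cv2.COLOR_BGR2HSV)
    m=cv2.inRange(h,(108,150,60),(125,255,255)); 
    k,l,st,ce=cv2.connectedComponentsWithStats(m)
    print(n,'blue',[(st[i].tolist(),ce[i].round(1).tolist()) for i in range(1,k) if st[i][4]>60 and st[i][1]>150])
```

```text
top blue [([74, 257, 22, 22, 380], [84.5, 267.3]), ([396, 279, 23, 18, 255], [407.0, 287.4])]
side blue [([344, 178, 13, 14, 138], [350.0, 184.5]), ([266, 272, 23, 25, 472], [276.6, 284.0])]
```

View pics/z1.png

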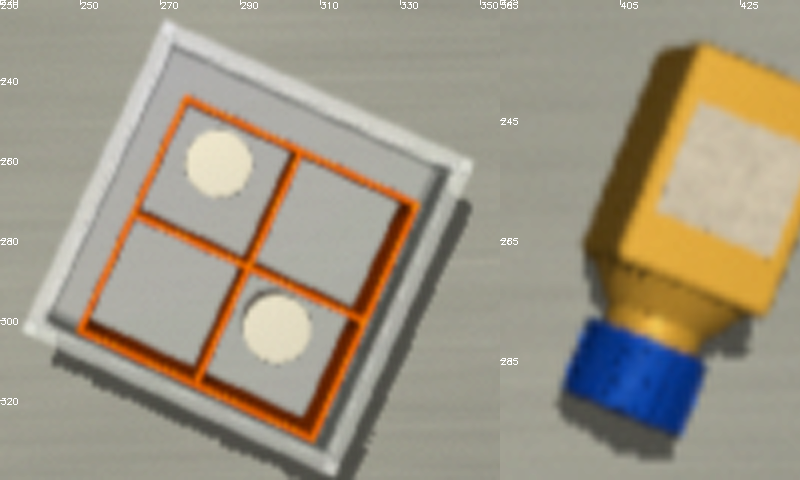

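View pics/z2.png

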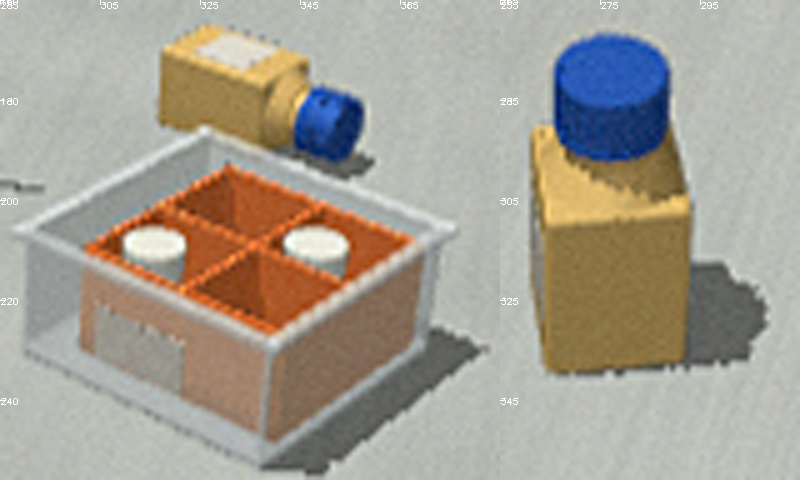

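The zoomed views show the grid pushed towards the bottom and left of the tub. The free cells are at top px (313,278) and (271,294). The jars are at (284,261) and (299,302). I'll triangulate now.

Run:
```python
from h import *
np.set_printoptions(precision=4,suppress=True)
rim=[(272,225.5),(348,260),(313.75,338.5),(236.25,301.75)]
W=np.array([atz('top',u,.07)[:2] for u in rim]);print('rim',W,'ctr',W.mean(0),np.linalg.norm(np.roll(W,-1,0)-W,axis=1))
d=np.roll(W,-1,0)-W;print('edge ang',np.degrees(np.arctan2(d[:,1],d[:,0])))
G=np.array([atz('top',u,.063)[:2] for u in [(276.25,244.25),(334.25,271.25),(308.5,330),(250.5,302.5)]]);print('grid',G,G.mean(0),np.linalg.norm(np.roll(G,-1,0)-G,axis=1))
d=np.roll(G,-1,0)-G;print('ang',np.degrees(np.arctan2(d[:,1],d[:,0])))
print('node',atz('top',(291.75,286.25),.063),tri((291.75,286.25),(336.6,209)))
for a,b in zip(rim,[(287.6,206.2),(326,185.6),(376.2,205.8),(339,229)]): print('tri rim',tri(a,b))
# free cells top cell centres: match to world
print('cells', atz('top',(230+330/4,220+235/4),.063),atz('top',(230+163/4,220+296/4),.063))
# bottle_up
print('cap up tri(top ctr)',tri((86.5,267.3),(277.3,277.8)), atz('top',(86.5,267.3),.114))
print('base edges side z=0', [atz('side',(255+x/5,265+y/5),0) for x,y in((545,0),)][:0])
B=[atz('side',(255+(x-500)/5,265+y/5),z) for x,y,z in((547,372,0),(686,362,0),(545,222,.072),(690,208,.072),(534,130,.072))];print('up body',np.array(B))
# lying
f=lambda x,y:(385+(x-500)/6,225+y/6)
print('down body top',np.array([atz('top',f(*p),.05) for p in((697,45),(620,255),(768,312))]))
print('cap ctr',atz('top',(407,287.4),.035),tri((407,287.4),(350,184.5)))
```

```text
rim [[ 0.6392 -0.007 ]
 [ 0.5753 -0.1414]
 [ 0.4387 -0.0771]
 [ 0.505   0.0586]] ctr [ 0.5395 -0.0417] [0.1488 0.1509 0.1511 0.1494]
edge ang [-115.4282  154.7969   63.9732  -26.0629]
grid [[ 0.6056 -0.0141]
 [ 0.5555 -0.1172]
 [ 0.4526 -0.0687]
 [ 0.5026  0.0337]] [ 0.5291 -0.0415] [0.1147 0.1138 0.114  0.1135]
ang [-115.9116  154.7678   63.9531  -24.8869]
node [ 0.5301 -0.0405  0.063 ] (array([ 0.5282, -0.0408,  0.063 ]), np.float64(0.004003368434147598))
tri rim (array([ 0.6386, -0.0071,  0.0688]), np.float64(0.0012098877781568857))
tri rim (array([ 0.5736, -0.1418,  0.0696]), np.float64(0.0033582665785121917))
tri rim (array([ 0.4377, -0.0774,  0.0683]), np.float64(0.0014249741130835211))
tri rim (array([0.5048, 0.0585, 0.0714]), np.float64(0.0006475818696467977))
cells [ 0.5428 -0.0779  0.063 ] [ 0.517  -0.0027  0.063 ]
cap up tri(top ctr) (array([0.5706, 0.3088, 0.1139]), np.float64(0.0010241709185453676)) [0.5711 0.3089 0.114 ]
base edges side z=0 []
up body [[0.5816 0.3409 0.    ]
 [0.5366 0.322  0.    ]
 [0.5816 0.344  0.072 ]
 [0.5376 0.323  0.072 ]
 [0.5995 0.3017 0.072 ]]
down body top [[ 0.6229 -0.2733  0.05  ]
 [ 0.5597 -0.2474  0.05  ]
 [ 0.5418 -0.2915  0.05  ]]
cap ctr [ 0.5227 -0.2535  0.035 ] (array([ 0.5219, -0.2556,  0.0269]), np.float64(0.000535182538863174))
```

```bash
cat >> h.py <<'E'
def go(t,yaw=None):
    """shift (mm) and turn for target TCP t, tool-y world angle yaw (deg)"""
    o=robot.get_obs(); r=R.from_quat(o['tool_rot']).as_matrix()
    dp=r.T@(np.array(t)-o['position'])*1000
    cur=np.degrees(np.arctan2(r[1,1],r[0,1]))
    dz=None if yaw is None else -np.radians((yaw-cur+180)%360-180)
    print('t',round(o['time'],2),'pos',o['position'].round(4),'yaw',round(cur,1),'tilt',np.degrees(np.arccos(-r[2,2])).round(2),'dp',dp.round(1),'rz',dz,'F',np.round(o['ft_force'],1),'w',round(o['grip_width'],4),'q',np.round(o['q'],2))
E
python3 - <<'E'
from h import *
go((.570,.309,.185),113); go((.570,.309,.083),113)
for u in((111,183),(85,171),(222,145),(356,140)): print(atz('top',u,{111:0,85:.15,222:.07,356:.17}[u[0]]))
E
```

```text
t 0.7 pos [0.2065 0.5899 0.1848] yaw 70.7 tilt 0.0 dp [-4.359e+02 -1.450e+02 -2.000e-01] rz -0.7382125141770373 F [-0.8 -0.4  0.5] w 0.0871 q [ 1.06  0.53  1.43 -0.    1.18 -0.18]
t 0.7 pos [0.2065 0.5899 0.1848] yaw 70.7 tilt 0.0 dp [-435.9 -145.   101.8] rz -0.7382125141770373 F [-0.8 -0.4  0.5] w 0.0871 q [ 1.06  0.53  1.43 -0.    1.18 -0.18]
[0.73130535 0.30508614 0.        ]
[0.73020567 0.30022445 0.15      ]
[0.78719725 0.08137476 0.07      ]
[ 0.76977167 -0.14585762  0.17      ]
```

```bash
python3 -m jog '{"dp":[[-436,-145,0],[-436,-145,0],[-436,-145,0],[-436,-145,0],[-436,-145,0],[-436,-145,0],[-436,-145,0],[-436,-145,0],[-436,-145,0],[-436,-145,0],[-436,-145,0],[-436,-145,0]],"delta_rot":[[0,0,-0.738],[0,0,-0.738],[0,0,-0.738],[0,0,-0.738],[0,0,-0.738],[0,0,-0.738],[0,0,-0.738],[0,0,-0.738],[0,0,-0.738],[0,0,-0.738],[0,0,-0.738],[0,0,-0.738]],"gripper":[1,1,1,1,1,1,1,1,1,1,1,1]}' 15
python3 - <<'E'
from h import *
go((.570,.309,.083),113)
E
```

```text
time: 1.9
position: [0.5699, 0.3086, 0.1844]
tool_rot: [-0.199, 0.98, 0.0, -0.001]
ft_force: [-0.7, -0.1, 0.2]
grip_width: 0.0869
grip_force: 0.0
t 1.9 pos [0.5699 0.3086 0.1844] yaw 112.9 tilt 0.07 dp [ -0.4   0.2 101.4] rz -0.001693960942931899 F [-0.7 -0.1  0.2] w 0.0869 q [ 0.32  0.56  1.37  0.    1.21 -1.65]
```

```bash
python3 -m jog '{"dp":[[0,0,40],[0,0,75],[0,0,101],[0,0,101],[0,0,101],[0,0,101],[0,0,101],[0,0,101],[0,0,101]],"delta_rot":[[0,0,0],[0,0,0],[0,0,0],[0,0,0],[0,0,0],[0,0,0],[0,0,0],[0,0,0],[0,0,0]],"gripper":[1,1,1,1,-1,-1,-1,-1,-1]}' 20
python3 - <<'E'
from h import *
go((.516,-.003,.083),64.4)
E
```

```text
time: 2.8
position: [0.5706, 0.3091, 0.0848]
tool_rot: [-0.199, 0.98, 0.0, 0.001]
ft_force: [-0.1, 0.0, 0.3]
grip_width: 0.0548
grip_force: 0.0
t 2.8 pos [0.5706 0.3091 0.0848] yaw 113.0 tilt 0.1 dp [ 172.2 -266.     1.5] rz 0.8479589700337219 F [-0.1  0.   0.3] w 0.0548 q [ 0.32  0.68  1.46  0.    1.01 -1.65]
```

```bash
python3 -m jog '{"dp":[[0,0,0],[0,0,0],[0,0,0],[0,0,0],[0,0,0],[0,0,0],[0,0,-10],[0,0,-30],[0,0,-60],[0,0,-95],[0,0,-95],[0,0,-95]],"delta_rot":[[0,0,0],[0,0,0],[0,0,0],[0,0,0],[0,0,0],[0,0,0],[0,0,0],[0,0,0],[0,0,0],[0,0,0],[0,0,0],[0,0,0]],"gripper":[-1,-1,-1,-1,-1,-1,-1,-1,-1,-1,-1,-1]}' 20
python3 - <<'E'
from h import *
go((.516,-.003,.18),64.4)
E
```

```text
time: 4.0
position: [0.5708, 0.3092, 0.1806]
tool_rot: [-0.199, 0.98, 0.0, 0.002]
ft_force: [-0.6, -0.5, 0.4]
grip_width: -0.0001
grip_force: 0.0
t 4.0 pos [0.5708 0.3092 0.1806] yaw 113.0 tilt 0.18 dp [ 1.724e+02 -2.660e+02  1.000e-01] rz 0.8481102945026755 F [-0.6 -0.5  0.4] w -0.0001 q [ 0.32  0.56  1.38 -0.    1.2  -1.65]
```

Run:
```python
from h import *
a=snap('top','t1.png');b=snap('side','s1.png')
cv2.imwrite('pics/c1.png',np.hstack([cv2.resize(a[180:340,20:200],None,fx=2.2,fy=2.2),cv2.resize(b[200:360,190:370],None,fx=2.2,fy=2.2)])[:,:,::-1])
```

```text
(no output)
```

View pics/c1.png

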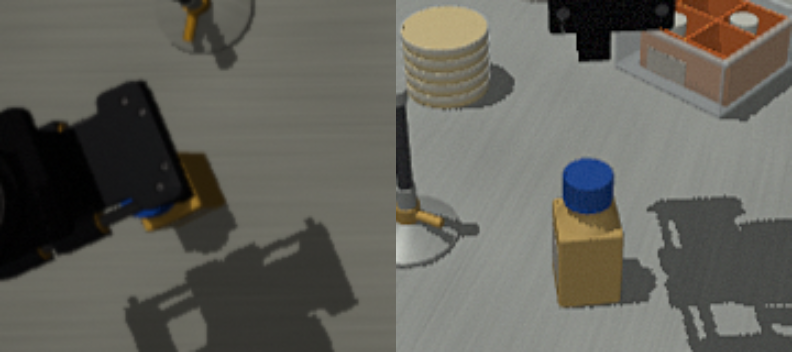

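Run:
```python
from h import *
p=robot.get_obs()['position'];print(p,robot.get_obs()['q'])
for c in('top','side'): print(c,proj(c,p),proj(c,p+[0,0,.05]),proj(c,[.57,.309,.114]))
import cv2
for n in('t1','s1'):
    h=cv2.cvtColor(cv2.imread(f'pics/{n}.png'),cv2.COLOR_BGR2HSV);m=cv2.inRange(h,(108,150,60),(125,255,255))
    k,l,st,ce=cv2.connectedComponentsWithStats(m);print(n,[(st[i].tolist(),ce[i].round(1).tolist()) for i in range(1,k) if st[i][4]>40 and st[i][1]>150])
    cv2.imwrite(f'pics/{n}.png',cv2.imread(f'pics/{n}.png'))
```

```text
[0.56921744 0.30864244 0.17810072] [ 3.24580776e-01  5.66217781e-01  1.37782057e+00 -1.08132436e-05
  1.19939096e+00 -1.64740844e+00]
top [ 71.70777876 269.49538935] [ 58.31651452 270.48141374] [ 86.4287052  267.93654344]
side [278.60288466 246.08006513] [279.2784757  219.24198131] [277.29249834 277.85138809]
t1 [([396, 279, 23, 18, 257], [407.0, 287.4])]
s1 [([344, 178, 13, 14, 143], [350.0, 184.5]), ([266, 272, 23, 25, 478], [276.6, 284.1])]
```

Run:
```python
import cv2,numpy as np
b=cv2.imread('pics/s1.png')[110:350,170:400]
c=cv2.resize(b,None,fx=2.4,fy=2.4,interpolation=cv2.INTER_CUBIC);c=np.clip(c*2.2,0,255).astype(np.uint8)
cv2.imwrite('pics/c2.png',c)
```

```text
(no output)
```

View pics/c2.png

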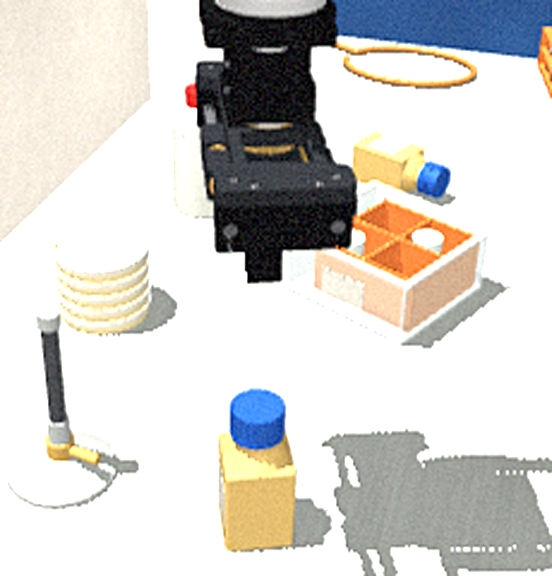

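The fingers closed without touching the cap. The side picture shows the shut fingertips at (280,227), but the reported TCP projects to (279,246). I'll measure the real tip height beside the bottle.

```bash
python3 -m jog '{"dp":[[50,0,0],[90,0,0],[90,0,40],[90,0,80],[90,0,120],[90,0,140],[90,0,140],[90,0,140]],"delta_rot":[[0,0,0],[0,0,0],[0,0,0],[0,0,0],[0,0,0],[0,0,0],[0,0,0],[0,0,0]],"gripper":[-1,-1,-1,-1,-1,-1,-1,-1]}'
python3 - <<'E'
from h import *
a=snap('top','t2.png');b=snap('side','s2.png')
p=robot.get_obs()['position'];print(p)
for c in('top','side'): print(c,proj(c,p),proj(c,p+[0,0,.035]))
u=proj('side',p).astype(int)
s=b[230:360,200:360]; s=np.clip(cv2.resize(s,None,fx=4,fy=4,interpolation=cv2.INTER_CUBIC).astype(float)*2,0,255)[:,:,::-1]
cv2.imwrite('pics/c3.png',s)
E
```

```text
time: 4.9
position: [0.4866, 0.2736, 0.038]
tool_rot: [-0.199, 0.98, -0.0, -0.001]
ft_force: [0.5, 0.5, -0.1]
grip_width: 0.0003
grip_force: 0.0
[0.48812364 0.27409732 0.03968727]
top [119.81679561 311.56065336] [113.81831229 313.76399979]
side [326.34409873 307.9653432 ] [327.85629832 292.73902256][ WARN:0@1.015] global loadsave.cpp:1063 imwrite_ Unsupported depth image for selected encoder is fallbacked to CV_8U.
```

View pics/c3.png

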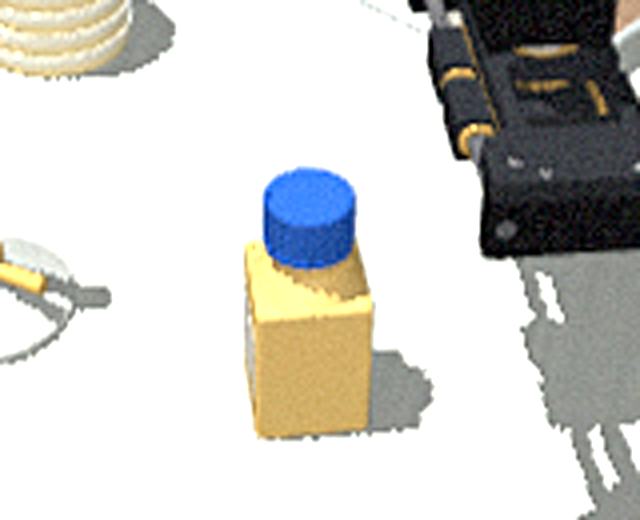

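The bottle is untouched at (277,305). The gripper body's lower edge is at about row 292, and no fingertip shows in the crop. I'll check the dark-pixel outline numerically.

Run:
```python
import cv2,numpy as np
from h import *
for n,c0,c1 in(('s1',250,330),('s2',310,430)):
    g=cv2.imread(f'pics/{n}.png').max(2)
    m=g<38
    print(n,[(c,int(np.where(m[120:345,c])[0].max()+120) if m[120:345,c].any() else None) for c in range(c0,c1,3)])
g=cv2.imread('pics/s2.png').max(2)
for r in range(276,320,2): print(r,''.join('#' if v<38 else ('+' if v<75 else '.') for v in g[r,310:420]))
p=robot.get_obs()['position']
y=np.array([-.39,.92,0]);x=np.array([-.92,-.39,0])
print([proj('side',p+[0,0,.07]+a*.095*y+b*.0375*x).round() for a in(-1,1) for b in(-1,1)])
```

```text
s1 [(250, None), (253, 162), (256, 190), (259, 203), (262, 214), (265, 211), (268, 214), (271, 214), (274, 227), (277, 227), (280, 226), (283, 226), (286, 226), (289, 213), (292, 213), (295, 213), (298, 213), (301, 213), (304, 212), (307, 212), (310, 211), (313, 212), (316, 204), (319, None), (322, None), (325, None), (328, None)]
s2 [(310, 255), (313, 267), (316, 269), (319, 260), (322, 293), (325, 294), (328, 294), (331, 293), (334, 293), (337, 293), (340, 293), (343, 292), (346, 292), (349, 292), (352, 292), (355, 292), (358, 291), (361, 291), (364, 291), (367, 291), (370, 281), (373, 151), (376, 137), (379, None), (382, None), (385, None), (388, None), (391, None), (394, None), (397, None), (400, None), (403, None), (406, None), (409, None), (412, None), (415, None), (418, None), (421, None), (424, None), (427, None)]
276 ...........###################################################+...............................................
278 ...........####################################################...............................................
280 ..........+#####################
[... 1648 characters left out ...]
+++++++++++++.+++.++++++++..+.+.........
310 .......................++..++..+......+++..+..++..+...++....+++++..++++++++.+.++++++..+..++.+++.+++.++........
312 ....................++++.....+....++...+.+.+....++...+++.....+.++++.+++.+..++++++.+++++.+.++.++++++++++.......
314 .....................++...++.+.+.+...+..+..+..+++++....++..++.+++..+++++++..++++++++...++++++++.+.+.++++......
316 .....................++...++......+...+....+..++.+..+.+....++.++..++.++.+++++.+..+.....+++..+++.+.++.++++.....
318 ......................+........+++.+....+.....+.++.++.+++.+++++.+.+++++.++..+++.++++++.+..++++++.+.+++++++....
[array([299., 246.]), array([338., 244.]), array([319., 318.]), array([367., 315.])]
```

```bash
python3 -m jog '{"dp":[[0,0,10],[0,0,18],[0,0,24],[0,0,28],[0,0,32],[0,0,36],[0,0,36]],"delta_rot":[[0,0,0],[0,0,0],[0,0,0],[0,0,0],[0,0,0],[0,0,0],[0,0,0]],"gripper":[-1,-1,-1,-1,-1,-1,-1]}'; python3 -m jog '{"dp":[[0,0,3],[0,0,6],[0,0,9],[0,0,9]],"delta_rot":[[0,0,0],[0,0,0],[0,0,0],[0,0,0]],"gripper":[-1,-1,-1,-1]}'
```

```text
time: 5.7
position: [0.4869, 0.2737, 0.0022]
tool_rot: [-0.199, 0.98, -0.0, -0.001]
ft_force: [1.3, -0.1, -0.2]
grip_width: 0.0003
grip_force: 0.0
time: 6.1
position: [0.4869, 0.2737, -0.0067]
tool_rot: [-0.199, 0.98, -0.0, -0.0]
ft_force: [0.1, 0.2, 1.3]
grip_width: 0.0002
grip_force: 0.0
```

```bash
python3 -m jog '{"dp":[[0,0,5],[0,0,10],[0,0,14],[0,0,17],[0,0,17]],"delta_rot":[[0,0,0],[0,0,0],[0,0,0],[0,0,0],[0,0,0]],"gripper":[-1,-1,-1,-1,-1]}'; for i in 1; do python3 -m jog '{"dp":[[0,0,3],[0,0,6],[0,0,6]],"delta_rot":[[0,0,0],[0,0,0],[0,0,0]],"gripper":[-1,-1,-1]}'; done
```

```text
time: 6.6
position: [0.4868, 0.2736, -0.0238]
tool_rot: [-0.199, 0.98, -0.0, -0.001]
ft_force: [0.3, -0.4, 0.5]
grip_width: 0.0005
grip_force: 0.0
time: 6.9
position: [0.487, 0.2737, -0.0296]
tool_rot: [-0.199, 0.98, -0.0, -0.0]
ft_force: [-0.0, -0.0, 0.2]
grip_width: 0.0003
grip_force: 0.0
```

```bash
python3 -m jog '{"dp":[[0,0,2],[0,0,4],[0,0,4]],"delta_rot":[[0,0,0],[0,0,0],[0,0,0]],"gripper":[-1,-1,-1]}'
```

```text
time: 7.2
position: [0.4871, 0.2737, -0.0335]
tool_rot: [-0.199, 0.98, -0.0, -0.0]
ft_force: [0.3, 0.6, 0.1]
grip_width: 0.0006
grip_force: 0.0
```

```bash
python3 -m jog '{"dp":[[0,0,2],[0,0,4],[0,0,4]],"delta_rot":[[0,0,0],[0,0,0],[0,0,0]],"gripper":[-1,-1,-1]}';python3 -m jog '{"dp":[[0,0,2],[0,0,4],[0,0,4]],"delta_rot":[[0,0,0],[0,0,0],[0,0,0]],"gripper":[-1,-1,-1]}'
python3 - <<'E'
from h import *
b=snap('side','s3.png');g=b.max(2);p=robot.get_obs()['position'];print(p,proj('side',p))
for r in range(296,336,2): print(r,''.join('#' if v<38 else ('+' if v<75 else '.') for v in g[r,305:410]))
E
```

```text
time: 7.5
position: [0.4873, 0.2738, -0.0373]
tool_rot: [-0.199, 0.98, -0.0, 0.0]
ft_force: [0.6, 0.3, -0.2]
grip_width: 0.0004
grip_force: 0.0
time: 7.8
position: [0.4874, 0.2738, -0.0375]
tool_rot: [-0.199, 0.98, -0.0, 0.001]
ft_force: [-5.5, -1.1, 27.6]
grip_width: 0.0003
grip_force: 13.9
[ 0.48734235  0.27383404 -0.03751403] [323.67699314 339.24703586]
296 ....####++###++###+#+####+###############+####++###......................................................
298 ....#######++######+######################++##++##+......................................................
300 .....##+........####+####################+.+#++###+.+++++....+.+..++++.+++++.++.+++++++++.+...++.+++++++.
302 .....##..++.++..######+#+##+##+#++++###+#++++++#+#+#######++.+.+..+.+....+.++..+++++++..+++.....+..++...+
304 .....+#+..+.+#+#+#+++##+#++##+####+##+##+##+##+##+####++##++..+...++++.+++++.+++++.++++++++++.+++++++++++
306 ......+#++++####+#++#+++++#+###++#+####+#+#++###+++#+####+##+.....+..+..+++++..+..+..+...................
308 ...........+#++#+#########++#++#####+++#+#####++###+++..+##+++....+...++.++.+
[... 758 characters left out ...]
....+.......+...+++...........++++......
324 ............#####+##################################+++####+....+........+..++........+.........++.......
326 +++.........####++++#######################################......+.......+.+.............+.......++......
328 ............##############################################+...............+.......+...+............+.....
330 .+..........+###########################+++++++++++++..++.....+..+..............................+...+....
332 .................+++++++++.+....................+......+....................+..........+.............+...
334 ..................+...+...............+.+.+....+.............+.............+...........+.................
```

Bench contact came at a reported z of −37.5 mm, so the true tips are 37.5 mm above the reported TCP. I'll correct all heights by that and retry.

```bash
python3 -m jog '{"dp":[[0,0,-20],[0,0,-60],[0,0,-100],[0,0,-150],[0,0,-150],[0,0,-150],[-40,0,-150],[-80,0,-150],[-90,0,-150],[-90,0,-150],[-90,0,-150],[-90,0,-150]],"delta_rot":[[0,0,0],[0,0,0],[0,0,0],[0,0,0],[0,0,0],[0,0,0],[0,0,0],[0,0,0],[0,0,0],[0,0,0],[0,0,0],[0,0,0]],"gripper":[1,1,1,1,1,1,1,1,1,1,1,1]}'
python3 - <<'E'
from h import *
go((.570,.309,.0455),113)
E
```

```text
time: 9.05
position: [0.5677, 0.3082, 0.1076]
tool_rot: [-0.199, 0.98, -0.0, -0.002]
ft_force: [-0.8, -1.1, -1.1]
grip_width: 0.0843
grip_force: 0.0
t 9.05 pos [0.5677 0.3082 0.1076] yaw 113.0 tilt 0.23 dp [-2.7 -0.2 62.1] rz -0.00011795927071916634 F [-0.8 -1.1 -1.1] w 0.0843 q [ 0.32  0.65  1.44  0.    1.06 -1.65]
```

```bash
python3 -m jog '{"dp":[[-2,0,30],[-2,0,62],[-2,0,62],[-2,0,62],[-2,0,62],[-2,0,62],[-2,0,62],[-2,0,62],[-2,0,62],[-2,0,62],[-2,0,62],[-2,0,62]],"delta_rot":[[0,0,0],[0,0,0],[0,0,0],[0,0,0],[0,0,0],[0,0,0],[0,0,0],[0,0,0],[0,0,0],[0,0,0],[0,0,0],[0,0,0]],"gripper":[1,0,-1,-1,-1,-1,-1,-1,-1,-1,-1,-1]}' 20
```

```text
time: 10.25
position: [0.5724, 0.3103, 0.0476]
tool_rot: [-0.199, 0.98, 0.0, 0.001]
ft_force: [-1.1, 2.5, 5.1]
grip_width: 0.0375
grip_force: 19.9
```

```bash
python3 -m jog '{"dp":[[0,0,-10],[0,0,-30],[0,0,-60],[0,0,-90],[0,0,-102],[0,0,-102]],"delta_rot":[[0,0,0],[0,0,0],[0,0,0],[0,0,0],[0,0,0],[0,0,0]],"gripper":[-1,-1,-1,-1,-1,-1]}'
python3 - <<'E'
from h import *
go((.516,-.003,.145),64.4)
E
```

```text
time: 10.85
position: [0.5732, 0.31, 0.1506]
tool_rot: [-0.199, 0.98, 0.0, 0.002]
ft_force: [0.2, -0.9, -1.4]
grip_width: 0.0373
grip_force: 19.9
t 10.85 pos [0.5732 0.31   0.1506] yaw 113.0 tilt 0.23 dp [ 174.9 -265.8    5.1] rz 0.8480480283336725 F [ 0.2 -0.9 -1.4] w 0.0373 q [ 0.32  0.6   1.4  -0.    1.14 -1.65]
```

```bash
python3 -m jog '{"dp":[[8,-12,0],[24,-36,0],[43,-66,0],[63,-96,0],[83,-126,0],[103,-156,0],[123,-186,0],[140,-213,0],[155,-236,0],[166,-253,0],[172,-262,0],[175,-266,0]],"delta_rot":[[0,0,0.03],[0,0,0.11],[0,0,0.2],[0,0,0.3],[0,0,0.4],[0,0,0.5],[0,0,0.6],[0,0,0.69],[0,0,0.76],[0,0,0.81],[0,0,0.84],[0,0,0.848]],"gripper":[-1,-1,-1,-1,-1,-1,-1,-1,-1,-1,-1,-1]}'; python3 -m jog '{"dp":[[0,0,0],[0,0,0],[0,0,0],[0,0,0],[0,0,0]],"delta_rot":[[0,0,0],[0,0,0],[0,0,0],[0,0,0],[0,0,0]],"gripper":[-1,-1,-1,-1,-1]}'
python3 - <<'E'
from h import *
go((.516,-.003,.145),64.4)
b=snap('side','s4.png');a=snap('top','t4.png')
k=cv2.resize(b[120:270,260:400],None,fx=4,fy=4,interpolation=cv2.INTER_CUBIC)
cv2.imwrite('pics/c4.png',np.clip(k*1.6,0,255).astype(np.uint8)[:,:,::-1])
for n in(.104,.176): 
  for dx,dy in((1,1),(1,-1),(-1,-1),(-1,1)):
    e1=np.array([.432,.902]);e2=np.array([-.902,.432]); q=np.array([.516,-.003])+.025*(dx*e1+dy*e2); print(n,dx,dy,proj('side',[*q,n]).round(1))
E
```

```text
time: 12.05
position: [0.5131, -0.0045, 0.1475]
tool_rot: [0.223, 0.975, -0.0, -0.002]
ft_force: [-0.5, 0.0, -1.9]
grip_width: 0.0378
grip_force: 19.9
time: 12.55
position: [0.5148, -0.0029, 0.1488]
tool_rot: [0.221, 0.975, 0.0, 0.0]
ft_force: [-1.2, -0.8, -2.6]
grip_width: 0.0376
grip_force: 19.9
t 12.55 pos [ 0.5148 -0.0029  0.1488] yaw 64.5 tilt 0.01 dp [-1.1  0.5  3.8] rz 0.0010636932232262403 F [-1.2 -0.8 -2.6] w 0.0376 q [-0.22  0.43  1.75  0.    0.97 -1.35]
0.104 1 1 [342.6 209.9]
0.104 1 -1 [324.2 202.1]
0.104 -1 -1 [337.1 194.6]
0.104 -1 1 [355.3 201.9]
0.176 1 1 [345.8 180.2]
0.176 1 -1 [326.6 173.1]
0.176 -1 -1 [339.9 166.3]
0.176 -1 1 [358.8 173. ]
```

View pics/c4.png

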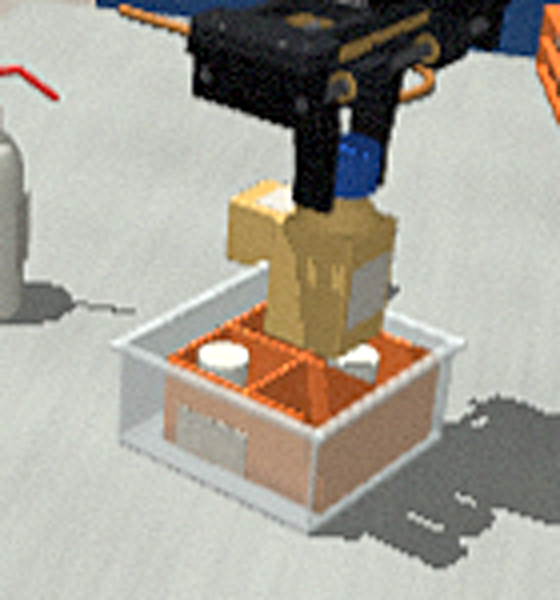

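The bottle hangs by its cap above cell L. Its near lower corner is at side px (342,209), against a predicted (342.6,209.9). The left face looks narrow, so I'll check the yaw by fitting the outline.

Run:
```python
from h import *
from scipy.optimize import least_squares
b=cv2.imread('pics/s4.png');h=cv2.cvtColor(b,cv2.COLOR_BGR2HSV)
m=(h[:,:,0]>=14)&(h[:,:,0]<=28)&(h[:,:,1]>110)
for r in range(164,214,2): print(r,''.join('#' if v else '.' for v in m[r,312:366]), ' '.join(f'{v}' for v in h[r,322:362:4,0]))
```

```text
164 ...........................................#.......... 45 21 60 0 15 50 111 110 113 40
166 ............#####..................................... 26 20 22 135 50 0 109 108 111 48
168 ........######........................................ 20 19 22 0 45 0 110 109 60 45
170 ......#####....................###....##.............. 19 36 28 0 105 108 21 21 70 54
172 .....##########.......#####....##########............. 19 20 21 21 17 5 19 21 43 45
174 .....#########################################........ 19 21 20 20 21 21 21 21 20 22
176 .....##########################################....... 20 19 21 20 20 20 20 20 21 21
178 .....##########################################....... 20 21 21 20 20 20 19 20 19 19
180 .....#########################################........ 19 20 21 21 20 19 19 20 20 20
182 .....#########################################........ 22 20 20 21 19 22 19 21 21 28
184 .....####################################............. 21 20 19 20 21 21 21 20 21 36
186 ................######################................ 19 110 19 19 20 20 20 21 35 60
188 ................######
[... 429 characters left out ...]
.......#####################.......##.......... 11 17 20 21 21 20 21 21 20 75
200 .....#........####################.....####........... 11 21 20 20 20 19 20 18 21 90
202 .........#....####################...######........... 11 21 21 21 21 20 22 20 20 90
204 ................#########################............. 10 12 21 20 19 21 19 22 11 11
206 ......................###############................. 10 11 11 16 20 20 21 27 10 11
208 ...........................#######.................... 11 11 11 11 13 21 21 30 12 11
210 ...................................................... 12 12 11 11 10 83 39 26 15 10
212 ...................................................... 11 10 10 12 11 11 37 45 11 10
```

Run:
```python
from h import *
from scipy.optimize import least_squares
def cs(v,z): 
    y=np.radians(v[2]);e=np.array([np.cos(y),np.sin(y)]);f=np.array([-e[1],e[0]]);c=np.array(v[:2])
    return {k:proj('side',[*(c+.025*(k[0]*e+k[1]*f)),z]) for k in((1,1),(1,-1),(-1,1))}
M={(1,1):(342.3,209.3),(1,-1):(326.1,203.2),(-1,1):(355.6,203.5)}
r=least_squares(lambda v:np.concatenate([cs(v[:2].tolist()+[v[2]*100],v[3])[k]-M[k] for k in M]),[.516,-.003,.644,.104],x_scale=[.01,.01,.1,.01]);print(r.x,r.fun.round(1))
```

```text
[ 0.52125724 -0.07138465  0.60601741  0.06461745] [ 0.1  0.9  0.2 -0.7 -0.3 -0.2]
```

Run:
```python
from h import *
from scipy.optimize import least_squares
M={(1,1):(342.3,209.3),(1,-1):(326.1,203.2),(-1,1):(355.6,203.5)}
def res(v):
    y=v[2];e=np.array([np.cos(y),np.sin(y)]);f=np.array([-e[1],e[0]]);c=v[:2];out=[]
    for k in M: out+=list(proj('side',[*(c+.025*(k[0]*e+k[1]*f)),.101])-M[k])
    return out
r=least_squares(res,[.516,-.003,1.12],x_scale=[.01,.01,.1]);print(r.x[:2],np.degrees(r.x[2]),r.fun.round(1))
# same for original s0 bottle_up base/upper corners
M0={(1,1):None}
up=[((547,372),0),((686,362),0),((545,222),.072),((690,208),.072),((534,130),.072)]
S=[(1,1),(-1,1),(1,1),(-1,1),(1,-1)]
def r0(v):
    y=v[2];e=np.array([np.cos(y),np.sin(y)]);f=np.array([-e[1],e[0]]);out=[]
    for ((x,yy),z),k in zip(up,S): out+=list(proj('side',[*(v[:2]+.025*(k[0]*e+k[1]*f)),z])-np.array([255+(x-500)/5,265+yy/5]))
    return out
r=least_squares(r0,[.57,.309,.4],x_scale=[.01,.01,.1]);print(r.x[:2],np.degrees(r.x[2]),r.fun.round(1))
```

```text
[ 0.51411379 -0.00611614] 61.17374361316865 [ 0.3  1.2 -1.  -0.9  0.7 -0.5]
[0.56911686 0.31035272] 24.269264368821787 [-0.5  1.   0.2  0.4  0.1 -0.2  0.9  0.1 -0.7 -1.7]
```

```bash
python3 -m jog '{"dp":[[-1,1,8],[-1,1,18],[-1,1,28],[-1,1,32],[-1,1,36],[-1,1,39],[-1,1,42],[-1,1,42]],"delta_rot":[[0,0,0],[0,0,0],[0,0,0],[0,0,0],[0,0,0],[0,0,0],[0,0,0],[0,0,0]],"gripper":[-1,-1,-1,-1,-1,-1,-1,-1]}'
```

```text
time: 13.45
position: [0.5169, -0.0037, 0.1082]
tool_rot: [0.221, 0.975, -0.0, 0.001]
ft_force: [-2.8, -0.9, 6.8]
grip_width: 0.0372
grip_force: 19.9
```

Run:
```python
from h import *
b=snap('side','s5.png')
k=cv2.resize(b[165:245,285:380],None,fx=8,fy=7.5,interpolation=cv2.INTER_CUBIC)
cv2.imwrite('pics/c5.png',np.clip(k*1.6,0,255).astype(np.uint8)[:,:,::-1])
```

```text
(no output)
```

View pics/c5.png

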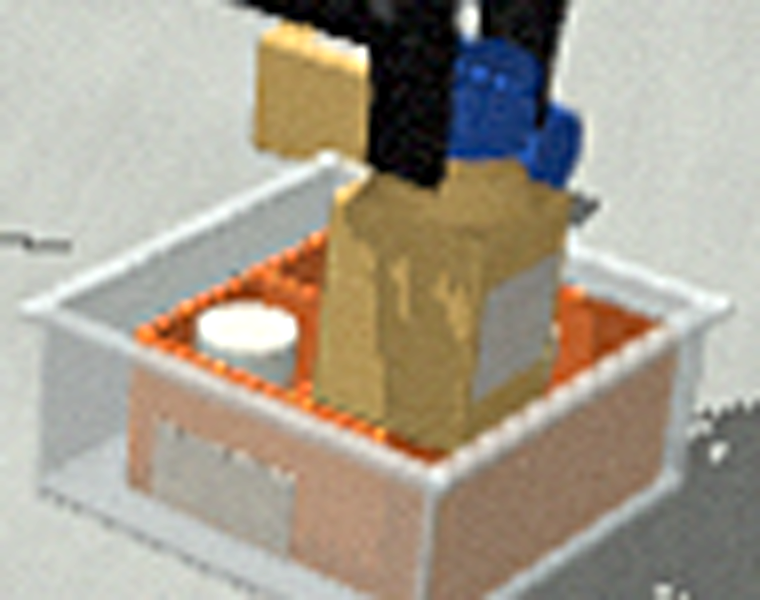

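The bottle rests on the wall tops. Its base corners are at side px near (341.9,225), left (324.4,219) and right (354.4,217). I'll compare these with the ideal corners.

Run:
```python
from h import *
from scipy.optimize import least_squares
y=np.radians(64.4);e=np.array([np.cos(y),np.sin(y)]);f=np.array([-e[1],e[0]]);g=np.array([.5293,-.0412])
for k in((1,1),(1,-1),(-1,1)): print(k,'ideal',proj('side',[*(g+.0285*(e+f)+.025*(k[0]*e+k[1]*f)),.063]).round(1))
for k in((1,1),(1,-1),(-1,1)): print(k,'grid corner',proj('side',[*(g+.057*(k[0]*e+k[1]*f)),.063]).round(1))
print('measured grid left',285+140/8,165+330/7.5,'right',285+665/8,165+325/7.5)
M={(1,1):(341.9,225),(1,-1):(324.4,219),(-1,1):(354.4,217)}
def res(v):
    e=np.array([np.cos(v[2]),np.sin(v[2])]);f=np.array([-e[1],e[0]]);o=[]
    for k in M:o+=list(proj('side',[*(v[:2]+.025*(k[0]*e+k[1]*f)),.063])-M[k])
    return o
r=least_squares(res,[.516,-.003,1.12],x_scale=[.01,.01,.1]);print(r.x[:2],np.degrees(r.x[2]),r.fun.round(1))
print('err e1,e2 mm',(r.x[:2]-g-.0285*(e+f))@e*1e3,(r.x[:2]-g-.0285*(e+f))@f*1e3)
go((.516,-.003,.1),64.4)
```

```text
(1, 1) ideal [340.9 225.7]
(1, -1) ideal [323.  217.7]
(-1, 1) ideal [353.4 217.4]
(1, 1) grid corner [341.3 226.9]
(1, -1) grid corner [301.6 209.1]
(-1, 1) grid corner [368.7 208.6]
measured grid left 302.5 209.0 right 368.125 208.33333333333334
[ 0.51382443 -0.00371684] 66.69469233448075 [ 0.6  0.8 -0.4 -1.  -0.2  0.1]
err e1,e2 mm -1.3832398352013433 1.6523105799798812
t 13.5 pos [ 0.5168 -0.0037  0.1082] yaw 64.4 tilt 0.13 dp [1.  0.3 8.2] rz 0.00033733711486352424 F [-3.2 -1.   8.4] w 0.0373 q [-0.22  0.49  1.78 -0.    0.87 -1.35]
```

```bash
python3 -m jog '{"dp":[[-2,1.5,-4],[-2,1.5,-4],[-2,1.5,-1],[-2,1.5,2],[-2,1.5,5],[-2,1.5,8],[-2,1.5,8]],"delta_rot":[[0,0,0],[0,0,0],[0,0,0],[0,0,0],[0,0,0],[0,0,0],[0,0,0]],"gripper":[-1,-1,-1,-1,-1,-1,-1]}'
```

```text
time: 14.2
position: [0.5231, -0.0032, 0.1029]
tool_rot: [0.222, 0.975, 0.0, 0.005]
ft_force: [-2.6, -0.7, 22.9]
grip_width: 0.037
grip_force: 24.0
```

```bash
python3 -m jog '{"dp":[[0,0,-6],[0,0,-12],[0,0,-16],[0,0,-16],[0,0,-16]],"delta_rot":[[0,0,0],[0,0,0],[0,0,0],[0,0,0],[0,0,0]],"gripper":[-1,-1,-1,-1,-1]}'
cat >> h.py <<'E'
def mask(fn,r0,r1,c0,c1):
    b=snap('side',fn)[:,:,::-1];h=cv2.cvtColor(np.ascontiguousarray(b),cv2.COLOR_BGR2HSV)
    for r in range(r0,r1): print(r,''.join('#' if (14<=v[0]<=28 and v[1]>110) else ('o' if v[0]<14 and v[1]>140 else ('b' if 105<v[0]<128 and v[1]>120 else '.')) for v in h[r,c0:c1]))
E
python3 - <<'E'
from h import *
go((.516,-.003,.1),64.4)
mask('s6.png',168,228,300,372)
E
```

```text
time: 14.7
position: [0.5181, -0.0025, 0.1143]
tool_rot: [0.222, 0.975, -0.0, -0.001]
ft_force: [0.1, 0.4, -1.0]
grip_width: 0.0374
grip_force: 21.6
t 14.7 pos [ 0.5181 -0.0025  0.1143] yaw 64.4 tilt 0.06 dp [ 1.6 -1.4 14.3] rz 4.7615625805550546e-05 F [ 0.1  0.4 -1. ] w 0.0374 q [-0.22  0.49  1.77 -0.    0.89 -1.34]
168 ....................#.####.......b.......b.bbbbbbbbbb...................
169 ...................#####.................bbbbbbbbbbbb...................
170 ..................#####.........b..b.....bbbbbbbbbbbb...................
171 ..................######.............b...bbbbbbbbbbbb...................
172 .................##########.....bo..b.....bbbbbbbbbbb...................
173 .................#############........o#bbbbbbbbbbbbb...................
174 ..................#############.....#....bbbbbbbbbbbb...................
175 .................##############b.o......bbbbbbbbbbbbb...................
176 .................##############..b......bbbbbbbbbbbb....................
177 .................##############.....b.o.bbbbbbbbbbbb....................
178 .......
[... 3138 characters left out ...]
.......
219 .......................#ooooooooooooo#########oooo......................
220 .........................oooooooooooooo#####oooo........................
221 ...........................ooooooooooooo###oooo.........................
222 ..............................oo#oooooooooooo...........................
223 ................................#ooooooooooo............................
224 ..................................oooooooo..............................
225 ....................................ooooo...............................
226 ......................................o.................................
227 ........................................................................
```

Run:
```python
from h import *
from scipy.optimize import least_squares
def fit(M,s,z,x0):
    def res(v):
        e=np.array([np.cos(v[2]),np.sin(v[2])]);f=np.array([-e[1],e[0]]);o=[]
        for k,m in M.items():o+=list(proj('side',[*(v[:2]+s*(k[0]*e+k[1]*f)),z])-m)
        return o
    r=least_squares(res,x0,x_scale=[.01,.01,.1]);return r.x,r.fun.round(1)
G={(1,-1):(302.3,209.2),(-1,1):(368,208.2),(0,0):(336.6,209),(-1,-1):(330.6,193.4)}
g,fr=fit(G,.0575,.063,[.529,-.041,1.12]);print('grid',g[:2],np.degrees(g[2]),fr)
y=np.radians(64.4);e=np.array([np.cos(y),np.sin(y)]);f=np.array([-e[1],e[0]])
M={(1,1):(341,221.7),(1,-1):(324.8,215),(-1,1):(354,214)}
for z in(.0667,.070):
    b,fr=fit(M,.025,z,[.516,-.003,1.12]);d=b[:2]-g[:2]-.0285*(e+f);print(z,b[:2],np.degrees(b[2]),fr,'err e1,e2',d@e*1e3,d@f*1e3)
```

```text
grid [ 0.52791563 -0.0414693 ] 65.18324964331421 [-0.3  0.1  1.4  0.2 -0.7 -0.1 -0.4 -0.5]
0.0667 [ 0.51573599 -0.01266404] 63.66622661969667 [ 0.6  0.5 -0.9 -0.8  0.2  0.2] err e1,e2 -7.785126412774449 -5.069658414334141
0.07 [ 0.51512607 -0.00709882] 63.72598442837433 [ 0.6  0.5 -1.  -0.8  0.3  0.1] err e1,e2 -3.029767324073645 -2.1149633698131636
```

```bash
python3 -m jog '{"dp":[[-1,-2,0],[-1,-2,0],[-1,-2,4],[-1,-2,8],[-1,-2,10],[-1,-2,12],[-1,-2,12]],"delta_rot":[[0,0,0],[0,0,0],[0,0,0],[0,0,0],[0,0,0],[0,0,0],[0,0,0]],"gripper":[-1,-1,-1,-1,-1,-1,-1]}'
```

```text
time: 15.45
position: [0.5183, -0.0047, 0.1024]
tool_rot: [0.222, 0.975, 0.0, -0.0]
ft_force: [0.9, -0.4, -2.2]
grip_width: 0.0373
grip_force: 21.6
```

It's in: z 0.102, with no contact force. I'll keep going down gently.

```bash
python3 -m jog '{"dp":[[0,0,5],[0,0,10],[0,0,15],[0,0,20],[0,0,25],[0,0,25]],"delta_rot":[[0,0,0],[0,0,0],[0,0,0],[0,0,0],[0,0,0],[0,0,0]],"gripper":[-1,-1,-1,-1,-1,-1]}'
```

```text
time: 16.05
position: [0.5181, -0.0047, 0.0769]
tool_rot: [0.222, 0.975, -0.0, -0.001]
ft_force: [0.5, -0.6, -1.3]
grip_width: 0.0373
grip_force: 21.6
```

```bash
python3 -m jog '{"dp":[[0,0,5],[0,0,10],[0,0,15],[0,0,20],[0,0,22],[0,0,24],[0,0,24]],"delta_rot":[[0,0,0],[0,0,0],[0,0,0],[0,0,0],[0,0,0],[0,0,0],[0,0,0]],"gripper":[-1,-1,-1,-1,-1,-1,-1]}'
```

```text
time: 16.75
position: [0.5184, -0.0048, 0.0535]
tool_rot: [0.222, 0.975, -0.0, -0.0]
ft_force: [0.6, -0.1, -0.9]
grip_width: 0.0373
grip_force: 21.6
```

```bash
python3 -m jog '{"dp":[[0,0,2],[0,0,4],[0,0,4]],"delta_rot":[[0,0,0],[0,0,0],[0,0,0]],"gripper":[-1,-1,-1]}'
```

```text
time: 17.05
position: [0.5183, -0.0047, 0.0496]
tool_rot: [0.222, 0.975, -0.0, -0.0]
ft_force: [-0.3, -0.2, -2.3]
grip_width: 0.0373
grip_force: 21.6
```

```bash
python3 -m jog '{"dp":[[0,0,2],[0,0,4],[0,0,4]],"delta_rot":[[0,0,0],[0,0,0],[0,0,0]],"gripper":[-1,-1,-1]}'; python3 -m jog '{"dp":[[0,0,2],[0,0,3],[0,0,3]],"delta_rot":[[0,0,0],[0,0,0],[0,0,0]],"gripper":[-1,-1,-1]}'
```

```text
time: 17.35
position: [0.5187, -0.0047, 0.0459]
tool_rot: [0.222, 0.975, 0.0, 0.0]
ft_force: [-0.2, 0.4, 1.1]
grip_width: 0.0374
grip_force: 21.6
time: 17.65
position: [0.5195, -0.0039, 0.0452]
tool_rot: [0.222, 0.975, 0.001, 0.001]
ft_force: [-3.0, 3.4, 19.1]
grip_width: 0.0372
grip_force: 22.8
```

Floor reached. I'll release and lift off.

```bash
python3 -m jog '{"dp":[[0,0,-2],[0,0,-2],[0,0,-2],[0,0,-2],[0,0,-2],[0,0,-2],[0,0,-20],[0,0,-60],[0,0,-105],[0,0,-105]],"delta_rot":[[0,0,0],[0,0,0],[0,0,0],[0,0,0],[0,0,0],[0,0,0],[0,0,0],[0,0,0],[0,0,0],[0,0,0]],"gripper":[-1,0.4,0.4,0.4,0.4,0.4,0.4,0.4,0.4,1]}'
python3 - <<'E'
from h import *
go((.522,-.2565,.10),67.8);go((.522,-.2565,-.029),67.8)
E
```

```text
time: 18.65
position: [0.523, -0.0057, 0.153]
tool_rot: [0.221, 0.975, -0.0, 0.006]
ft_force: [0.5, 0.5, 0.4]
grip_width: 0.0638
grip_force: 0.0
t 18.65 pos [ 0.523  -0.0057  0.153 ] yaw 64.4 tilt 0.7 dp [-106.7 -226.8   53.6] rz -0.05905290477753563 F [0.5 0.5 0.4] w 0.0638 q [-0.22  0.43  1.73 -0.    0.97 -1.35]
t 18.65 pos [ 0.523  -0.0057  0.153 ] yaw 64.4 tilt 0.7 dp [-105.2 -227.2  182.6] rz -0.05905290477753563 F [0.5 0.5 0.4] w 0.0638 q [-0.22  0.43  1.73 -0.    0.97 -1.35]
```

```bash
python3 -m jog '{"dp":[[-15,-35,0],[-35,-78,0],[-58,-124,0],[-80,-170,0],[-98,-210,20],[-106,-227,60],[-106,-227,90],[-106,-227,90],[-106,-227,90]],"delta_rot":[[0,0,0],[0,0,-0.02],[0,0,-0.059],[0,0,-0.059],[0,0,-0.059],[0,0,-0.059],[0,0,-0.059],[0,0,-0.059],[0,0,-0.059]],"gripper":[1,1,1,1,1,1,1,1,1]}'
python3 - <<'E'
from h import *
go((.522,-.2565,-.029),67.8)
mask('s7.png',172,226,316,372)
for n in('top',): 
    a=snap('top','t7.png')
E
```

```text
time: 19.55
position: [0.5153, -0.2546, 0.057]
tool_rot: [0.193, 0.981, 0.001, -0.001]
ft_force: [0.1, -1.1, 0.8]
grip_width: 0.0868
grip_force: 0.0
t 19.55 pos [ 0.5153 -0.2546  0.057 ] yaw 67.8 tilt 0.15 dp [-7.1  0.7 86. ] rz -0.00029930694135583464 F [ 0.1 -1.1  0.8] w 0.0868 q [-0.65  0.64  1.67  0.    0.84 -1.84]
172 .##########..........##########.........................
173 .#############......##########..........................
174 .################.############..........................
175 .#############################..........................
176 .#############################..........................
177 .##############################.........................
178 .#############################.bbbbb....................
179 .#############################.bbbbbbbb.................
180 .############################.bbbbbbbbbbb...............
181 .###########################.bbbbbbbbbbbb...............
182 .###########################.bbbbbbbbbbbb...............
183 .###########################.bbbbbbbbbbbb...............
184 .###########################bbbbbbbbbbbbb..
[... 1814 characters left out ...]
###########oooo..............
215 o.....oo##############################oo................
216 ooo..ooo##############################o.................
217 ..oooooo#############################...................
218 .....oo############################.....................
219 .......#oo########################......................
220 .........ooo####################........................
221 ...........ooo#################.........................
222 .............ooo#############...........................
223 ................#oo#########............................
224 ..................ooo#####..............................
225 ....................oooo#...............................
```

```bash
python3 -m jog '{"dp":[[-7,1,20],[-7,1,45],[-7,1,65],[-7,1,76],[-7,1,82],[-7,1,84],[-7,1,84]],"delta_rot":[[0,0,0],[0,0,0],[0,0,0],[0,0,0],[0,0,0],[0,0,0],[0,0,0]],"gripper":[1,1,1,1,1,0,-1]}' 8
python3 - <<'E'
from h import *
go((.522,-.2565,-.029),67.8)
t=cv2.imread('pics/t7.png')
h=cv2.cvtColor(t,cv2.COLOR_BGR2HSV)
for r in range(238,336,2): print(r,''.join('o' if v[0]<14 and v[1]>150 and v[2]>60 else ('b' if 105<v[0]<128 and v[1]>120 else ('#' if 14<=v[0]<=28 and v[1]>110 else ('W' if v[2]>150 and v[1]<90 else '.'))) for v in h[r,236:350]))
E
```

```text
time: 20.35
position: [0.5235, -0.2573, -0.0255]
tool_rot: [0.193, 0.981, -0.0, 0.001]
ft_force: [-0.0, 0.4, -0.2]
grip_width: 0.0782
grip_force: 0.0
t 20.35 pos [ 0.5235 -0.2573 -0.0255] yaw 67.8 tilt 0.08 dp [1.7 0.1 3.5] rz -5.238871654556559e-05 F [-0.   0.4 -0.2] w 0.0782 q [-0.65  0.78  1.68 -0.    0.68 -1.83]
238 .........................................................W.W......................................................
240 ...............................W..................................................................................
242 ..............................W...................................WW..............................................
244 .............................W..........oo#o......................................................................
246 ............................W..........o....oooo..................................................................
248 ...........................W..........#.........o#oo..........................W.W.................................
250 ...........................W.........#o..............oo#o.......
[... 4348 characters left out ...]
...................................................ooooooooooooooo.......................................
326 ................................................................o###oooooo........................................
328 .....................................................................oo##o........................................
330 ..................................................................................................................
332 ..................................................................................................................
334 ..................................................................................................................
```

```bash
python3 -m jog '{"dp":[[1.5,0,1],[1.5,0,1],[1.5,0,1],[1.5,0,1],[1.5,0,1],[1.5,0,1],[1.5,0,1],[1.5,0,1]],"delta_rot":[[0,0,0],[0,0,0],[0,0,0],[0,0,0],[0,0,0],[0,0,0],[0,0,0],[0,0,0]],"gripper":[-1,-1,-1,-1,-1,-1,-1,-1]}' 10
```

```text
time: 21.15
position: [0.5216, -0.2565, -0.0272]
tool_rot: [0.193, 0.981, -0.0, 0.0]
ft_force: [-0.6, -0.8, 1.0]
grip_width: 0.0378
grip_force: 10.0
```

```bash
python3 -m jog '{"dp":[[-2,0,-9],[-7,0,-20],[-12,0,-30],[-18,0,-39],[-26,0,-48],[-34,0,-56],[-44,0,-63],[-53,0,-69],[-63,0,-73],[-73,0,-77],[-83,0,-79],[-83,0,-79]],"delta_rot":[[0,0,0],[0,0,0],[0,0,0],[0,0,0],[0,0,0],[0,0,0],[0,0,0],[0,0,0],[0,0,0],[0,0,0],[0,0,0],[0,0,0]],"gripper":[-1,-1,-1,-1,-1,-1,-1,-1,-1,-1,-1,-1]}'
python3 - <<'E'
from h import *
mask('s8.png',130,196,300,372)
E
```

```text
time: 22.35
position: [0.6004, -0.289, 0.0521]
tool_rot: [0.193, 0.981, -0.001, 0.001]
ft_force: [-0.2, -0.0, -2.1]
grip_width: 0.0375
grip_force: 10.0
130 ....bo.....................###.............##...##............bbbbbbbbbb
131 ...o........#............b...............o#.#.######.#................bb
132 ...........b............ob.##......o...........#########.#..............
133 .b.......b................#####b.....................#######............
134 ..........#.....#.........#..##..........................#####..........
135 .....b................b.......#b............................#####.......
136 .................b....#......##.b...#b........................####......
137 .............b....bb....o..####..b..............................o###....
138 .......b...b....b..........#.....................................###....
139 ...............o..............b...................................###...
140 ..............................b...................................###...
141 .......................#..o...b..................................###....
142 ....................
[... 3433 characters left out ...]
.......
187 ........................................................................
188 ........................................................................
189 ........................................................................
190 ........................................................................
191 ........................................................................
192 ........................................................................
193 .............................ooo...bbbbbbbb.b...........................
194 ...........................oooooobbbbbbbbbbbbb..........................
195 ..........................oooooo.bbbbbbbbbbbbbbb........................
```

The bottle is off the bench, still tilted by pad friction. I'll ease the grip so it swings down.

```bash
python3 -m jog '{"dp":[[0,0,0],[0,0,-8],[0,0,-15],[0,0,-20],[0,0,-20],[0,0,-20],[0,0,-20]],"delta_rot":[[0,0,0],[0,0,0],[0,0,0],[0,0,0],[0,0,0],[0,0,0],[0,0,0]],"gripper":[-1,-1,-1,-1,-1,-1,-1]}' 5
python3 - <<'E'
from h import *
mask('s9.png',120,186,290,350)
E
```

```text
time: 23.1
position: [0.5981, -0.2877, 0.0716]
tool_rot: [0.193, 0.981, 0.0, -0.0]
ft_force: [0.1, -0.1, -1.6]
grip_width: 0.0379
grip_force: 5.0
120 bbbbbbbbbbb.........b....................#####.......#.##...
121 oo.bbbbbbbb.b..........................######..b........#...
122 ####o.b.bbb..........................b.####o............#...
123 o#####........b.......o.........b......##.............###...
124 ...########.....o....b................................##..bb
125 .......o####...#...b...................#............bbbbbbb.
126 ..........##b.....#o.............o...#####........bbbbbbbbbb
127 ...............b.....bo....o....b..b....##b.......bbbbbbbbbb
128 .......................b.................#.b.b.........bbbbb
129 .............b...#.........bb.....bo.....#..................
130 ...............b..bb.......oo..........###......bo######..#.
131 ..........................b.......b...###..o.....####o######
132 ........................b...o.....o.#....bb...o...........##
133 ........................b........b.............o............
134 .......................##..b..bbo.b.b...
[... 2635 characters left out ...]
............###############....###................
176 ........................#############..####.................
177 ..........................################..................
178 ............................#############...................
179 ..............................#########.....................
180 ................................#####.......................
181 ..................................##........................
182 ............................................................
183 ............................................................
184 ............................................................
185 ............................................................
```

It now hangs nearly upright. I'll stand it on the bench to square it up, then regrip.

```bash
python3 -m jog '{"dp":[[0,0,6],[0,0,12],[0,0,16],[0,0,19],[0,0,21],[0,0,23],[0,0,23]],"delta_rot":[[0,0,0],[0,0,0],[0,0,0],[0,0,0],[0,0,0],[0,0,0],[0,0,0]],"gripper":[-1,-1,-1,-1,-1,-1,-1]}' 5; python3 -m jog '{"dp":[[0,0,1],[0,0,2],[0,0,2]],"delta_rot":[[0,0,0],[0,0,0],[0,0,0]],"gripper":[-1,-1,-1]}' 5
```

```text
time: 23.85
position: [0.6009, -0.2891, 0.0507]
tool_rot: [0.193, 0.981, -0.001, 0.003]
ft_force: [1.3, 0.6, 5.4]
grip_width: 0.0377
grip_force: 5.0
time: 24.15
position: [0.6013, -0.2893, 0.0491]
tool_rot: [0.193, 0.981, -0.001, 0.003]
ft_force: [1.1, -0.4, 6.6]
grip_width: 0.0379
grip_force: 5.0
```

```bash
python3 -m jog '{"dp":[[0,0,-1],[0,0,-1],[0,0,-1],[0,0,-1],[0,0,-1],[0,0,-1]],"delta_rot":[[0,0,0],[0,0,0],[0,0,0],[0,0,0],[0,0,0],[0,0,0]],"gripper":[0.4,0.4,0.4,0.4,0.4,0.4]}' 20
python3 - <<'E'
from h import *
go((.6,-.289,.0455),67.8)
mask('s10.png',140,196,295,350)
E
```

```text
time: 24.75
position: [0.5982, -0.2878, 0.0475]
tool_rot: [0.193, 0.981, 0.0, -0.0]
ft_force: [0.6, 0.2, 0.5]
grip_width: 0.0605
grip_force: 0.0
t 24.75 pos [ 0.5982 -0.2878  0.0475] yaw 67.8 tilt 0.03 dp [-2.2 -0.4  2. ] rz -0.00039096044144765673 F [0.6 0.2 0.5] w 0.0605 q [-0.62  0.74  1.43 -0.    0.97 -1.8 ]
140 ................o....o..b....b###.b....................
141 ........................#......#.b...b.................
142 ......................b.......####o#.......b...........
143 .............................b..#####.......o#.........
144 .......................bb..o.......##.......o##########
145 ........................#.........b.........###########
146 .........................b...obbbbb....o#..............
147 ..........................b...bbbbbbbo.................
148 ..............................bbbbbbb..................
149 ........................bb....bbbbbbb.o...b............
150 ..............................bbbbbbb..................
151 ............................o.bbbbbbb..................
152 ..............................bbbbbbb....o.............
153 ..
[... 1873 characters left out ...]
......#############.....................
185 ........................#####..........................
186 .......................................................
187 .......................................................
188 .......................................................
189 .......................................................
190 .......................................................
191 .......................................................
192 .......................................................
193 ..................................ooo...bbbbbbbb.b.....
194 ................................oooooobbbbbbbbbbbbb....
195 ...............................oooooo.bbbbbbbbbbbbbbb..
```

Run:
```python
from h import *
from scipy.optimize import least_squares
P_=[((1,1),0,(322,186)),((1,-1),0,(311.2,181.5)),((-1,1),0,(333,179.5)),((1,-1),.072,(312.7,162)),((-1,1),.072,(335,162))]
def res(v):
    e=np.array([np.cos(v[2]),np.sin(v[2])]);f=np.array([-e[1],e[0]]);o=[]
    for k,z,m in P_:o+=list(proj('side',[*(v[:2]+.025*(k[0]*e+k[1]*f)),z])-m)
    return o
r=least_squares(res,[.6,-.289,1.18],x_scale=[.01,.01,.1]);print(r.x[:2],np.degrees(r.x[2]),r.fun.round(1))
d=(r.x[:2]-robot.get_obs()['position'][:2]);y=np.radians(67.8);print('bottle rel tcp tool x,y mm',d@[-np.sin(y),np.cos(y)]*1e3,d@[np.cos(y),np.sin(y)]*1e3)
```

```text
[ 0.61031111 -0.30053899] 63.74367371448904 [ 1.3  1.2 -1.1  0.3  0.5  2.4 -1.2 -2.3  0.5 -2.2]
bottle rel tcp tool x,y mm -16.00676314251298 -7.245926369979
```

Run:
```python
from h import *
p=robot.get_obs()['position'];print(p)
for q in((p[0],p[1]),(.61,-.30)):
    for z in(0,.025,.072,.102,.114): print(np.round(q,3),z,proj('side',[*q,z]).round(1), proj('side',[q[0]-.019,q[1],z]).round(1))
    for k in((1,1),(1,-1),(-1,1)):
        y=np.radians(67.8);e=np.array([np.cos(y),np.sin(y)]);f=np.array([-e[1],e[0]])
        print(k,[proj('side',[*(np.array(q)+.025*(k[0]*e+k[1]*f)),z]).round(1) for z in(0,.072)])
```

```text
[ 0.59822872 -0.2877822   0.04754302]
[ 0.598 -0.288] 0 [324.9 184.3] [331.3 185.2]
[ 0.598 -0.288] 0.025 [325.6 176.7] [331.9 177.6]
[ 0.598 -0.288] 0.072 [326.8 162. ] [333.3 162.8]
[ 0.598 -0.288] 0.102 [327.6 152.3] [334.1 153.1]
[ 0.598 -0.288] 0.114 [327.9 148.3] [334.5 149.2]
(1, 1) [array([327.4, 189.7]), array([329.4, 167. ])]
(1, -1) [array([313.2, 184.6]), array([314.7, 162.3])]
(-1, 1) [array([336.6, 183.9]), array([338.7, 161.6])]
[ 0.61 -0.3 ] 0 [321.9 182. ] [328.1 182.9]
[ 0.61 -0.3 ] 0.025 [322.5 174.4] [328.8 175.3]
[ 0.61 -0.3 ] 0.072 [323.6 159.8] [330.  160.7]
[ 0.61 -0.3 ] 0.102 [324.3 150.2] [330.8 151.1]
[ 0.61 -0.3 ] 0.114 [324.6 146.3] [331.2 147.1]
(1, 1) [array([324.2, 187.3]), array([326.1, 164.8])]
(1, -1) [array([310.3, 182.3]), array([311.7, 160.1])]
(-1, 1) [array([333.4, 181.6]), array([335.5, 159.5])]
```

```bash
python3 -m jog '{"dp":[[0,0,-30],[0,0,-75],[0,0,-85],[0,-40,-85],[0,-85,-85],[0,-120,-85],[0,-120,-85]],"delta_rot":[[0,0,0],[0,0,0],[0,0,0],[0,0,0],[0,0,0],[0,0,0],[0,0,0]],"gripper":[1,1,1,1,1,1,1]}' 20
python3 - <<'E'
from h import *
a=snap('top','t11.png');b=snap('side','s11.png')
def cap(im,c):
    h=cv2.cvtColor(np.ascontiguousarray(im[:,:,::-1]),cv2.COLOR_BGR2HSV);m=cv2.inRange(h,(108,150,60),(125,255,255))
    k,l,st,ce=cv2.connectedComponentsWithStats(m);print(c,[(st[i].tolist(),ce[i].round(1).tolist()) for i in range(1,k) if st[i][4]>40 and st[i][1]>130])
cap(a,'top');cap(b,'side')
h=cv2.cvtColor(np.ascontiguousarray(a[:,:,::-1]),cv2.COLOR_BGR2HSV)
for r in range(180,240): print(r,''.join('b' if 105<v[0]<128 and v[1]>120 else ('#' if 14<=v[0]<=28 and v[1]>110 else ('x' if v[2]<35 else '.')) for v in h[r,390:470]))
E
```

```text
time: 25.5
position: [0.551, -0.4041, 0.1326]
tool_rot: [0.195, 0.981, -0.001, 0.0]
ft_force: [0.7, 0.1, 0.0]
grip_width: 0.0868
grip_force: 0.0
top [([429, 228, 22, 22, 382], [439.1, 238.0]), ([260, 285, 22, 23, 394], [270.7, 296.2])]
side [([318, 145, 13, 12, 134], [324.0, 150.7]), ([332, 193, 17, 16, 232], [339.8, 200.5])]
180 ................................................................................
181 ................................................................................
182 ................................................................................
183 ................................................................................
184 ................................................................................
185 ................................................................................
186 ................................................................................
187 ................................................................................
188 ................................................................................
189 ...
[... 3627 characters left out ...]
....................
232 .....................###############.bbbbbbbbbbbbbbbbbbbbbb.....................
233 .....................###############.bbbbbbbbbbbbbbbbbbbbbb.....................
234 ....................###############.bbbbbbbbbbbbbbbbbbbbbbbb....................
235 ....................###############.bbbbbbbbbbbbbbbbbbbbbbbb....................
236 ...................################bbbbbbbbbbbbbbbbbbbbbbbbbb...................
237 ...................################bbbbbbbbbbbbbbbbbbbbbbbbbb...................
238 ...................################bbbbbbbbbbbbbbbbbbbbbbbbbb...................
239 ..................################.bbbbbbbbbbbbbbbbbbbbbbbbbb...................
```

Run:
```python
from h import *
from scipy.optimize import least_squares
np.set_printoptions(precision=4,suppress=True)
print('down cap',atz('top',(440,239),.114),tri((440,239),(324.5,147.8)))
print('up cap now',atz('top',(271,296.5),.118),tri((271,296.5),(340,196.6)))
print('orig up',atz('top',(85,268),.114))
a=cv2.imread('pics/t11.png');h=cv2.cvtColor(a,cv2.COLOR_BGR2HSV)
for r in range(236,266): print(r,''.join('b' if 105<v[0]<128 and v[1]>120 else ('#' if 14<=v[0]<=28 and v[1]>110 else '.') for v in h[r,400:460]))
mask('s12.png',155,190,305,340)
```

```text
down cap [ 0.6087 -0.2927  0.114 ] (array([ 0.6089, -0.2933,  0.1121]), np.float64(0.00015567066827828309))
up cap now [ 0.5171 -0.0036  0.118 ] (array([ 0.5169, -0.0036,  0.1174]), np.float64(0.00023750108590773296))
orig up [0.5699 0.3114 0.114 ]
236 .........################bbbbbbbbbbbbbbbbbbbbbbbbbb.........
237 .........################bbbbbbbbbbbbbbbbbbbbbbbbbb.........
238 .........################bbbbbbbbbbbbbbbbbbbbbbbbbb.........
239 ........################.bbbbbbbbbbbbbbbbbbbbbbbbbb.........
240 ........#################bbbbbbbbbbbbbbbbbbbbbbbbbb.........
241 .......##################bbbbbbbbbbbbbbbbbbbbbbbbbb.........
242 .......##################.bbbbbbbbbbbbbbbbbbbbbbbb..........
243 .......###################.bbbbbbbbbbbbbbbbbbbbbbb..........
244 ......####################.bbbbbbbbbbbbbbbbbbbbbb...........
245 ......#####################.bbbbbbbbbbbbbbbbbbbb............
246 ......#####################..bbbbbbbbbbbbbbbbbbb............
247 ......#######################.bbbbbbbbbbbbbbbb..............
248 ........######################..bbbbbbbbbbbbb...............
249 ..
[... 1798 characters left out ...]
#######.............
173 .......###############.............
174 .......###############.............
175 .......##############..............
176 .......##############..............
177 .......##############..............
178 .......##############..............
179 ......###############.....##.......
180 ......###############....###.......
181 ......###############..#####.......
182 .......####################........
183 ........##################.........
184 ...........#############...........
185 ..............#####................
186 ...................................
187 ...................................
188 ...................................
189 ...................................
```

Run:
```python
from h import *
f=lambda a,b,z:np.degrees(np.arctan2(*(atz('top',b,z)-atz('top',a,z))[[1,0]]))
print(f((406,246),(412.5,227),0)%90,f((417,249.3),(436,256),.05)%90, f((406,247.5),(428,253.5),0)%90)
a=cv2.imread('pics/t11.png');h=cv2.cvtColor(a,cv2.COLOR_BGR2HSV);m=((h[:,:,0]>=14)&(h[:,:,0]<=28)&(h[:,:,1]>110)|((h[:,:,0]>105)&(h[:,:,0]<128)&(h[:,:,1]>120))).astype(np.uint8)
m[:,:395]=0;m[:200]=0;m[275:]=0
from scipy.optimize import minimize
k,l,st,ce=cv2.connectedComponentsWithStats(m);i=1+np.argmax(st[1:,4]);M=(l==i).astype(np.uint8)
# silhouette model: hull of base + top-of-body squares + cap circles
def model(v):
    x,y,t=v;c,s=np.cos(t),np.sin(t);P3=[]
    for z in(0,.072): P3+=[(x+.025*(a*c-b*s),y+.025*(a*s+b*c),z) for a in(1,-1) for b in(1,-1)]
    P3=[proj('top',p) for p in P3];C=[proj('top',(x+.019*np.cos(u),y+.019*np.sin(u),z)) for u in np.linspace(0,6.3,40) for z in(.09,.114)]
    im=np.zeros(m.shape,np.uint8)
    for Q in(P3,C): cv2.fillConvexPoly(im,cv2.convexHull((np.array(Q,np.float32)*16).round().astype(np.int32)),1,lineType=8,shift=4)
    return im
best=min((int((model((.6088+dx/1e3,-.293+dy/1e3,np.radians(t)))!=M).sum()),dx,dy,t) for t in range(50,86,2) for dx in(-2,0,2) for dy in(-2,0,2));print(best,M.sum())
for t in range(56,82,2): print(t,int((model((.6088+best[1]/1e3,-.293+best[2]/1e3,np.radians(t)))!=M).sum()),end=' ')
go((.6088,-.293,.1326),67.8)
```

```text
69.03098837543284 69.47777248673233 73.69938928962888Traceback (most recent call last):
  File "<stdin>", line 16, in <module>
  File "<stdin>", line 16, in <genexpr>
  File "<stdin>", line 12, in model
  File "h.py", line 15, in proj
    m,r,o=P(c); q=r.T@(np.array(p)-o); return np.array([m['fx']*q[0]/q[2]+m['cx'],m['fy']*q[1]/q[2]+m['cy']])
          ~^^^
  File "h.py", line 9, in P
    m=robot.camera_model(c); return m,R.from_quat(m['orientation']).as_matrix(),np.array(m['xyz'])
ValueError: time passes only in moves, steps and waits
```

```bash
sed -i 's/^def P(c):/import functools\n@functools.lru_cache(None)\ndef P(c):/' h.py
python3 - <<'E'
from h import *
a=cv2.imread('pics/t11.png');h=cv2.cvtColor(a,cv2.COLOR_BGR2HSV);m=((h[:,:,0]>=14)&(h[:,:,0]<=28)&(h[:,:,1]>110)|((h[:,:,0]>105)&(h[:,:,0]<128)&(h[:,:,1]>120))).astype(np.uint8)
def model(v):
    x,y,t=v;c,s=np.cos(t),np.sin(t);P3=[]
    for z in(0,.072): P3+=[(x+.025*(a*c-b*s),y+.025*(a*s+b*c),z) for a in(1,-1) for b in(1,-1)]
    P3=[proj('top',p) for p in P3];C=[proj('top',(x+.019*np.cos(u),y+.019*np.sin(u),z)) for u in np.linspace(0,6.3,40) for z in(.09,.114)]
    im=np.zeros(m.shape,np.uint8)
    for Q in(P3,C): cv2.fillConvexPoly(im,cv2.convexHull((np.array(Q,np.float32)*16).round().astype(np.int32)),1,lineType=8,shift=4)
    return im
def fit(n,x,y,t0,win):
    a=cv2.imread(n);h=cv2.cvtColor(a,cv2.COLOR_BGR2HSV);m=((h[:,:,0]>=14)&(h[:,:,0]<=28)&(h[:,:,1]>110)|((h[:,:,0]>105)&(h[:,:,0]<128)&(h[:,:,1]>120))).astype(np.uint8)
    k,l,st,ce=cv2.connectedComponentsWithStats(m*win);M=(l==1+np.argmax(st[1:,4])).astype(np.uint8)
    L=sorted((int((model((x+dx/1e3,y+dy/1e3,np.radians(t)))!=M).sum()),dx,dy,t) for t in range(t0-12,t0+13,2) for dx in(-4,-2,0,2,4) for dy in(-4,-2,0,2,4));print(n,L[:4],M.sum())
w=np.zeros(m.shape,np.uint8);w[200:275,395:480]=1;fit('pics/t11.png',.6088,-.293,68,w)
w=np.zeros(m.shape,np.uint8);w[230:310,60:140]=1;fit('pics/top0.png',.570,.310,24,w)
go((.6088,-.293,.1326),67.8)
E
```

```text
pics/t11.png [(212, 2, 2, 76), (214, 2, 2, 70), (215, 2, 2, 74), (217, 2, 0, 76)] 1036
pics/top0.png [(223, 2, 2, 18), (226, 2, 2, 14), (227, 2, 2, 20), (228, 2, 2, 12)] 1101
t 25.65 pos [ 0.5527 -0.3982  0.1322] yaw 67.7 tilt 0.09 dp [-12.1 118.6  -0.2] rz -0.0008866703506439965 F [-0.5 -0.   0.9] w 0.0872 q [-0.79  0.66  1.33  0.    1.15 -1.97]
```

```bash
python3 -m jog '{"dp":[[-4,40,0],[-8,80,0],[-12,110,0],[-12,119,0],[-12,119,0],[-12,119,20],[-12,119,45],[-12,119,65],[-12,119,65]],"delta_rot":[[0,0,0],[0,0,0],[0,0,0],[0,0,0],[0,0,0],[0,0,0],[0,0,0],[0,0,0],[0,0,0]],"gripper":[1,1,1,1,1,1,1,1,1]}' 20
python3 - <<'E'
from h import *
go((.6088,-.293,.0465),67.8)
E
```

```text
time: 26.55
position: [0.6061, -0.2929, 0.0645]
tool_rot: [0.193, 0.981, 0.001, -0.003]
ft_force: [-0.0, -0.4, -0.7]
grip_width: 0.0868
grip_force: 0.0
t 26.55 pos [ 0.6061 -0.2929  0.0645] yaw 67.7 tilt 0.41 dp [-2.7  0.9 17.9] rz -0.0013512963379472057 F [-0.  -0.4 -0.7] w 0.0868 q [-0.62  0.73  1.39 -0.    1.02 -1.8 ]
```

```bash
python3 -m jog '{"dp":[[-2,1,10],[-2,1,18],[-2,1,18],[-2,1,18],[-2,1,18],[-2,1,18],[-2,1,18],[-2,1,18],[-2,1,18],[-2,1,18],[-2,1,18],[-2,1,18]],"delta_rot":[[0,0,0],[0,0,0],[0,0,0],[0,0,0],[0,0,0],[0,0,0],[0,0,0],[0,0,0],[0,0,0],[0,0,0],[0,0,0],[0,0,0]],"gripper":[0.5,-1,-1,-1,-1,-1,-1,-1,-1,-1,-1,-1]}' 20;  python3 -m jog '{"dp":[[0,0,-8],[0,0,-25],[0,0,-50],[0,0,-80],[0,0,-100],[0,0,-105],[0,0,-105],[0,0,-105]],"delta_rot":[[0,0,0],[0,0,0],[0,0,0],[0,0,0],[0,0,0],[0,0,0],[0,0,0],[0,0,0]],"gripper":[-1,-1,-1,-1,-1,-1,-1,-1]}'
python3 - <<'E'
from h import *
go((.543,-.0792,.148),62.1)
E
```

```text
time: 27.75
position: [0.6116, -0.2932, 0.0501]
tool_rot: [0.193, 0.981, -0.0, 0.0]
ft_force: [0.2, 0.8, 3.6]
grip_width: 0.0374
grip_force: 20.0
time: 28.55
position: [0.6102, -0.2924, 0.1531]
tool_rot: [0.193, 0.981, 0.001, -0.001]
ft_force: [-0.1, 0.4, -2.6]
grip_width: 0.0371
grip_force: 20.0
t 28.55 pos [ 0.6102 -0.2924  0.1531] yaw 67.8 tilt 0.19 dp [142.8 172.    5.7] rz 0.0990931324764493 F [-0.1  0.4 -2.6] w 0.0371 q [-0.61  0.63  1.32 -0.    1.19 -1.79]
```

```bash
python3 -m jog '{"dp":[[6,8,0],[18,22,0],[34,42,0],[52,64,0],[70,86,0],[88,108,0],[105,129,0],[120,147,0],[131,161,0],[137,168,0],[140,172,0],[140,172,0]],"delta_rot":[[0,0,0],[0,0,0.01],[0,0,0.03],[0,0,0.05],[0,0,0.07],[0,0,0.09],[0,0,0.099],[0,0,0.099],[0,0,0.099],[0,0,0.099],[0,0,0.099],[0,0,0.099]],"gripper":[-1,-1,-1,-1,-1,-1,-1,-1,-1,-1,-1,-1]}'; python3 -m jog '{"dp":[[0,0,5],[0,0,10],[0,0,15],[0,0,18],[0,0,20],[0,0,20],[0,0,20]],"delta_rot":[[0,0,0],[0,0,0],[0,0,0],[0,0,0],[0,0,0],[0,0,0],[0,0,0]],"gripper":[-1,-1,-1,-1,-1,-1,-1]}'
python3 - <<'E'
from h import *
go((.5454,-.0803,.113),62.1)
E
```

```text
time: 29.75
position: [0.5469, -0.0809, 0.1547]
tool_rot: [0.241, 0.971, -0.0, 0.0]
ft_force: [0.8, -0.4, -2.1]
grip_width: 0.0372
grip_force: 20.0
time: 30.45
position: [0.5469, -0.081, 0.1348]
tool_rot: [0.241, 0.971, -0.0, 0.0]
ft_force: [0.1, 0.4, -2.6]
grip_width: 0.0374
grip_force: 20.0
t 30.45 pos [ 0.5469 -0.081   0.1348] yaw 62.1 tilt 0.01 dp [ 1.6 -0.  21.8] rz 0.00011407187999512795 F [ 0.1  0.4 -2.6] w 0.0374 q [-0.35  0.5   1.67 -0.    0.98 -1.43]
```

```bash
python3 -m jog '{"dp":[[1.5,0,6],[1.5,0,12],[1.5,0,17],[1.5,0,20],[1.5,0,22],[1.5,0,24],[1.5,0,26],[1.5,0,26]],"delta_rot":[[0,0,0],[0,0,0],[0,0,0],[0,0,0],[0,0,0],[0,0,0],[0,0,0],[0,0,0]],"gripper":[-1,-1,-1,-1,-1,-1,-1,-1]}'
```

```text
time: 31.25
position: [0.5453, -0.0802, 0.1086]
tool_rot: [0.241, 0.971, 0.0, -0.0]
ft_force: [-0.9, -0.4, -2.6]
grip_width: 0.0376
grip_force: 20.0
```

Inside the cell with no contact. I'll lower it.

```bash
python3 -m jog '{"dp":[[0,0,5],[0,0,9],[0,0,12],[0,0,12]],"delta_rot":[[0,0,0],[0,0,0],[0,0,0],[0,0,0]],"gripper":[-1,-1,-1,-1]}';python3 -m jog '{"dp":[[0,0,5],[0,0,10],[0,0,15],[0,0,20],[0,0,25],[0,0,30],[0,0,34],[0,0,37],[0,0,37]],"delta_rot":[[0,0,0],[0,0,0],[0,0,0],[0,0,0],[0,0,0],[0,0,0],[0,0,0],[0,0,0],[0,0,0]],"gripper":[-1,-1,-1,-1,-1,-1,-1,-1,-1]}'
```

```text
time: 31.65
position: [0.5449, -0.0801, 0.0961]
tool_rot: [0.241, 0.971, 0.0, -0.001]
ft_force: [-0.2, -0.7, -1.3]
grip_width: 0.0373
grip_force: 20.0
time: 32.55
position: [0.5451, -0.0802, 0.0593]
tool_rot: [0.241, 0.971, 0.0, -0.0]
ft_force: [-1.2, -1.0, -2.3]
grip_width: 0.0375
grip_force: 20.0
```

```bash
python3 -m jog '{"dp":[[0,0,2],[0,0,4],[0,0,4]],"delta_rot":[[0,0,0],[0,0,0],[0,0,0]],"gripper":[-1,-1,-1]}';python3 -m jog '{"dp":[[0,0,1],[0,0,2],[0,0,2]],"delta_rot":[[0,0,0],[0,0,0],[0,0,0]],"gripper":[-1,-1,-1]}'
```

```text
time: 32.85
position: [0.5453, -0.0802, 0.0556]
tool_rot: [0.241, 0.971, 0.0, -0.0]
ft_force: [-0.0, -0.1, -2.2]
grip_width: 0.0376
grip_force: 20.0
time: 33.15
position: [0.5456, -0.0803, 0.0541]
tool_rot: [0.241, 0.971, -0.0, 0.0]
ft_force: [-0.4, 1.1, 1.5]
grip_width: 0.0374
grip_force: 20.0
```

Floor contact is at 0.054, as predicted. I'll release, lift away clear and check.

```bash
python3 -m jog '{"dp":[[0,0,0],[0,0,0],[0,0,0],[0,0,0],[0,0,0],[0,0,0],[0,0,-20],[0,0,-60],[0,0,-105],[0,-50,-105],[0,-100,-105],[0,-150,-105]],"delta_rot":[[0,0,0],[0,0,0],[0,0,0],[0,0,0],[0,0,0],[0,0,0],[0,0,0],[0,0,0],[0,0,0],[0,0,0],[0,0,0],[0,0,0]],"gripper":[0.4,0.4,0.4,0.4,0.4,0.4,0.4,0.4,0.4,0.4,0.4,0.4]}'; python3 -m jog '{"dp":[[0,-40,0],[0,-80,0],[0,-100,0],[0,-100,0]],"delta_rot":[[0,0,0],[0,0,0],[0,0,0],[0,0,0]],"gripper":[0.4,0.4,0.4,0.4]}'
python3 - <<'E'
from h import *
a=snap('top','t13.png');b=snap('side','s13.png')
z=lambda im,k:np.clip(cv2.resize(im,None,fx=k,fy=k,interpolation=cv2.INTER_CUBIC)*1.5,0,255).astype(np.uint8)
A=z(a[215:345,228:358],3);B=z(b[150:280,275:405],3)
cv2.imwrite('pics/c13.png',np.hstack([A,B])[:,:,::-1])
for im in(a,b):
    h=cv2.cvtColor(np.ascontiguousarray(im[:,:,::-1]),cv2.COLOR_BGR2HSV);m=cv2.inRange(h,(108,150,60),(125,255,255))
    k,l,st,ce=cv2.connectedComponentsWithStats(m);print([(st[i].tolist(),ce[i].round(1).tolist()) for i in range(1,k) if st[i][4]>40 and st[i][1]>130])
E
```

```text
time: 34.35
position: [0.4748, -0.2138, 0.1595]
tool_rot: [0.24, 0.971, -0.0, 0.001]
ft_force: [0.4, 0.0, -0.1]
grip_width: 0.061
grip_force: 0.0
time: 34.75
position: [0.4275, -0.304, 0.1588]
tool_rot: [0.243, 0.97, -0.001, 0.0]
ft_force: [0.3, -0.2, -0.5]
grip_width: 0.0607
grip_force: 0.0
[([304, 268, 23, 23, 400], [315.1, 279.0]), ([260, 285, 22, 23, 394], [270.7, 296.2])]
[([485, 133, 14, 12, 47], [492.6, 139.4]), ([326, 178, 23, 31, 429], [337.1, 193.2])]
```

View pics/c13.png

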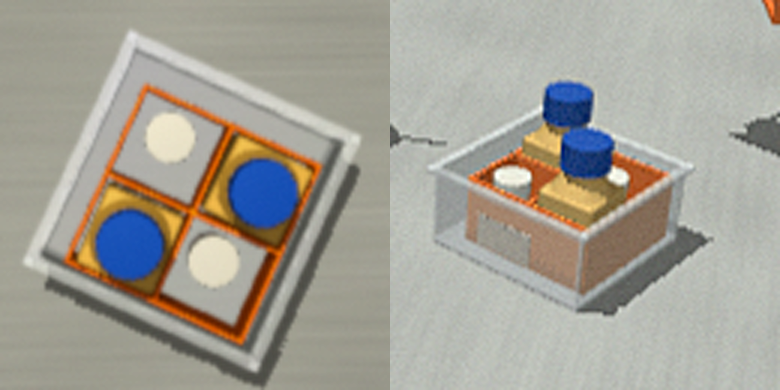

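The final views show both bottles upright and fully down in the two free cells, with caps at top px (315,279) and (271,296). Both jars are still in place and the arm is clear.

```bash
python3 -c "
from rig import robot
print(robot.hand_in())"
```

```text
the job is handed in; nothing more can be done
None
```

The job is handed in: both bottles looked upright on the crate floor in the two free cells, with the jars in place and the arm clear, after about 35 s of the 70 s; the hand-in call returned no verdict.

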